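# Mount the vial carousel on the autosampler

## Task

Take the empty vial carousel out of the wire drain rack and set it down flat on the blue bench mat; then take it afresh from straight above by its blue knob, lower it over the autosampler's drive shaft and turn it while pressing down until its keyways drop over the drive lugs and it sits fully home on the drive plate. Let go of it, then hold the sampler's green index button fully down for at least two seconds and release it. Leave everything else on the bench where it is.

Things in the scene. Friction and masses are not known exactly. Their poses are not given: they have to be found in the camera images.
- carousel: Empty white 16-place vial carousel, 150 mm across, 99 mm tall with its knob, 0.34 to 0.53 kg. Origin: centre of its underside; z: its axis, from the underside out through the knob. Lower plate 140 mm across at z 0 to 5 mm, deck 150 mm across at z 32 to 44 mm. A red mark on the deck shows +x. At the start it leans in the rack, its axis 25 degrees above level, knob towards the robot.
- carousel_knob (a point): Mid-height of the carousel's plain round blue knob, 26 mm diameter, at z 44 to 99 mm on the carousel's axis; this point is 75 mm from the underside. Axes as the carousel's.
- carousel_bore (a point): Mouth of the blind bore in the carousel's underside, at its origin, axes as the carousel's. Bore 19 mm across and 31 mm deep, with three keyways 13 mm wide that reach 22 mm from the axis, at 0, 120 and 240 degrees from the carousel's x axis.
- rack: Fixed steel wire drain rack, about 190 mm deep, 130 wide, 170 high. Origin on the bench, 100 mm straight below where the carousel's origin starts; its -x is the level direction in which the knob points. Two wires slope up behind the carousel; two 10 mm cradle bars 80 mm apart carry its rim and reach 20 mm beyond the deck's face, tips slightly upturned: lift the carousel straight up off them.
- mat_top (a point): Centre of the top face of the fixed blue bench mat, 220 x 220 mm, 3 mm thick, lying on the bench.
- sampler: Fixed autosampler: white housing, top face 58 mm above the bench. Origin on the bench under the drive shaft's axis. Housing reaches x -170 to +100 mm, y -100 to +100 mm; a white injector tower 250 mm high stands at y +100 to +195 mm, x -70 to +80 mm.
- drive_seat (a point): On the vertical axis of the drive shaft, at the top face of the round aluminium drive plate (120 mm across, 68 mm above the bench): the carousel's underside comes here when fully home. The drive is held by motor friction of 0.6 N m: it stays put under light rubbing, and turns along if the engaged carousel is twisted on.
- drive_tip (a point): Top of the shaft's plain steel pilot, 30 mm above the drive plate, on the axis. The pilot is 16 mm in diameter, its last 8 mm tapered to 9 mm.
- drive_lugs (a point): On the axis at the level of the tops of the three brass drive lugs, 13 mm above the drive plate. Lugs: 8 mm wide, reaching 19 mm from the axis, 120 degrees apart, at another angle each time (seen from above; this point's own axes do not show it). A hub out of line rests on them, 13 mm too high; in line, it drops with 2.5 mm of play on each side.
- index_button_top (a point): Centre of the top of the round green push button (32 mm diameter) on the sampler's housing, 80 mm above the bench, pressed straight down; 6 mm travel, about 5 N when fully down, springs back.
- index_button (a joint): Index button travel: 0 released, 0.006 m fully down.
- reagent: Amber reagent bottle, 72 mm diameter, 150 mm high, bystander. Origin at the centre of its base.
- beaker: Glass beaker, 66 mm diameter, 85 mm high, bystander. Origin at the centre of its base.
- vial_tray: Blue tray of capped vials, 110 x 75 x 40 mm, bystander. Origin at the centre of its base.
- wrench: Steel wrench lying on the bench, 150 mm long, bystander.
There are look-alikes about, which are no part of the job. Leave any pink or purple look-alike of the carousel alone.

How it is judged:
On the way, in this order (a step that is already met when the one before it is completed fails the run):
1. the carousel is held in the hand, nearly upright, within 25 mm above the mat (angle between carousel's own z axis and vertical below 0.3 rad and z of carousel in the frame of mat_top below 0.025 m and horizontal distance between carousel and mat_top below 0.07 m and contact force between the fingers and carousel above 0.5 N).
2. the carousel stands flat on the mat, let go and at rest (angle between carousel's own z axis and vertical below 0.05 rad and z of carousel in the frame of mat_top below 0.005 m and horizontal distance between carousel and mat_top below 0.06 m and contact force between the fingers and carousel below 0.1 N and linear speed of carousel below 0.03 m/s), for 0.2 s.
3. the carousel, held in the hand, has its hub over the pilot and is not yet home (horizontal distance between carousel and drive_seat below 0.005 m and angle between carousel's own z axis and vertical below 0.12 rad and z of carousel in the frame of drive_seat between 0.004 and 0.029 m and contact force between the fingers and carousel above 0.5 N), for 0.05 s.
4. the carousel is fully home on the drive plate (horizontal distance between carousel and drive_seat below 0.004 m and z of carousel in the frame of drive_seat below 0.0025 m and angle between carousel's own z axis and vertical below 0.04 rad), for 0.2 s.
5. with the carousel home and let go, the index button is held down for 1.8 s or more without a break (value of joint index_button above 0.004 m and z of carousel in the frame of drive_seat below 0.0025 m and contact force between each of the arm, the fingers and carousel below 0.1 N), for 1.8 s.
At the end, for the whole second after the job is handed in: The carousel sits home on the drive plate: its underside within 2.5 mm of the plate, within 4 mm of the shaft's axis and upright within 0.04 rad, at rest; the index button is released (under 1.5 mm) (all of step 4 and linear speed of carousel below 0.02 m/s and angular speed of carousel below 0.1 rad/s and value of joint index_button below 0.0015 m); the robot touches nothing.
It fails at once if a bystander is moved by more than 20 mm (distance of any of reagent, beaker, vial_tray, wrench from where it was at the start of the episode above 0.02 m).
It also fails if it takes over 64 s, if anything falls off the work surface, if the arm or the gripper's body presses on something with over 40 N, if the wrist force passes 120 N, or if a joint passes its speed limit or range.

## Robot

A 6-joint arm with a two-finger parallel gripper is mounted at the origin on the work surface. World frame = base frame: x ahead of the robot, y to its left, z up, the work surface at z = 0. Lengths are in m, angles in rad, forces in N, time in s.
With the tool pointing down it reaches from about 0.325 to 1 m from the base axis. Payload 5.1 kg.
Tool frame: the origin (TCP) lies at the centre of the arm's flange, where the gripper is bolted on; the fingertips stand 173 mm ahead of it and the grasp point (between the pads) lies 155 mm ahead of it; z points along the fingers, y is the line along which they close (so a half turn about z gives the same grasp; the last joint's range is limited). The gripper opens to 85 mm and grips with 20 to 120 N. Pads are 22 mm wide; open, the fingers measure 114 mm over their backs; the gripper's body (76 mm by 85 mm) begins 54 mm behind the grasp point. The pads swing forward as they close: fully open they stand 13 mm farther back than shut.
Start: joints at [-0.083, 0.124, 1.65, -0, 1.367, -0.083], TCP at [0.65, -0, 0.405] pointing down, gripper open.
Joint ranges: [-2.61, 2.61], [-1.02, 2.33], [0.03, 2.71], [-1.35, 4.49], [0.32, 2.68], [-2.91, 2.91]. Speed limits (rad/s): [2.57, 2.57, 3.14, 3.14, 3.14, 3.14].

## Interface

Orientations are given as a unit quaternion [x, y, z, w].
In Python, from bench import sensors, optics, workorder gives the robot as it stands.
- The arm moves only by the tool move_arm, never from a script. Its argument "series" is a list of rows, each an object of numbers: "jaw": the finger opening in mm, from 0 to 85.4; "tx", "ty", "tz": the shift along the tool's x, y, z in mm; "wx", "wy", "wz": the turn, a rotation vector about the tool's x, y, z in rad. A call has 1 to 12 rows; each row shifts and turns the commanded pose from where the row before left it, along the tool's axes as they then stand; what a row does not reach is not made up. A row lasts 1/12 s, in which the tool goes at most 41.7 mm and 7.16 degrees, less where a joint would pass 70% of its speed; a pose out of reach is approached as far as the arm can. A call with a gripper value outside its range is refused whole. The fingers move at their own pace and stop on an object; "force" is the grip in N (left out, the last holds). Time passes only in rows, so rows that do not move let the fingers close. It gives the time, the measured TCP pose, the force, the opening and the grip force at its end, in the units of the state.
- sensors.read_state(): the state, without advancing time (a new reading comes with each control period).
- optics.camera(name): name is "scene" or "side" or "wrist"; returns a dict with "color" (420x560x3 uint8, blue, green, red), "fx", "fy", "cx", "cy" (pixels), "k1" (the pictures are not rectified: a ray, as slopes to the right and down, at radius r is drawn at 1 + k1 r^2 times it, then the intrinsics apply), "rvec" (rotation vector, rad) and "tvec" (3), from world to camera coordinates, as OpenCV has them. Camera axes: x right, y down, z forward; pixel columns grow to the right and rows downward; lengths in m; the calibration is good to about 2 mm. A picture is of the moment at which its call begins. There is no depth.
- workorder.sign_off(): hands the job in; it is judged then, once.
The state is a dict: "time": time; "joints": joint angles; "qvel": joint speeds; "joint_efforts": joint torques, N m; "tcp_pos": TCP position; "eef_rot": TCP orientation; "contact_force": force on the tool from outside, world axes, zero at the start; "torque": the same for the moment, N m; "grip_width": finger opening in m; "grasp_force": force on a finger pad.
Only numpy, scipy, OpenCV 4.12 (cv2) and the standard library are available. Lean on these libraries where they do the work, as an engineer would, in place of code of your own. Each camera call takes 0.05 s, during which the arm holds its last target. There are 200 camera calls.

## Working session

There is one attempt and no reset: what is moved stays moved. The work goes in short steps, Python scripts to look and compute and a tool call to move; the robot and the scene stay as the last step left them, time stands still between calls to the robot, and variables do not carry over. Pictures are saved under pics/ and viewed, at most 11 in all, crops included, and the job is handed in when it is done.

Besides the shell and the picture viewer there is one more tool, called in YAML: its name, and indented under it one key for each argument. move_arm: Moves the arm, as the interface text tells. Its arguments: {"type":"object","properties":{"series":{"type":"array"},"force":{"type":"number"}},"required":["series"]}

```bash
ls; mkdir -p pics
python3 - <<'E'
from bench import sensors, optics
import cv2, numpy as np
print(sensors.read_state())
for n in ("scene","side","wrist"):
    c=optics.camera(n); cv2.imwrite(f"pics/{n}0.png",c["color"])
    print(n,{k:v for k,v in c.items() if k!="color"})
E
```

```text
pics
{'time': 0.0, 'joints': array([-8.26017009e-02,  1.24493668e-01,  1.65168228e+00,  2.33481592e-05,
        1.36751474e+00, -8.25898344e-02]), 'qvel': array([ 2.12396484e-03,  6.54918253e-04,  8.60505394e-04,  4.58030544e-03,
       -1.35340431e-03,  8.17047353e-05]), 'joint_efforts': array([ 3.96925461e-04, -4.23608243e+01, -3.65454090e+01,  2.94756808e-05,
        6.89593100e-03,  2.82237529e-06]), 'tcp_pos': array([ 6.49744024e-01, -6.63811987e-06,  4.03455154e-01]), 'eef_rot': array([ 7.07112262e-01,  7.07100522e-01, -6.69319322e-04, -8.07824877e-04]), 'contact_force': array([ 0.09512443, -0.00557751,  0.05903099]), 'torque': array([ 0.01608826, -0.04693196,  0.01807617]), 'grasp_force': 0.0, 'grip_width': 0.08528874317853015}
scene {'fx': 458.6071913004576, 'fy': 458.6071913004576, 'cx': 275.4904219665579, 'cy': 210.3651103451141, 'k1': -0.1462368761042211, 'rvec': array([ 1.90472328,  1.13708963, -0.58434507]), 'tvec': array([-0.10937188, -0.19169553,  1.67168679])}
side {'fx': 389.39190969478983, 'fy': 389.39190969478983, 'cx': 273.3290781460247, 'cy': 206.74769314079367, 'k1': 0.03180028751423767, 'rvec': array([ 2.37099508, -0.10488333,  0.0365871 ]), 'tvec': array([-0.5450394 ,  0.0226252 ,  1.34187708])}
wrist {'fx': 349.7735700567012, 'fy': 349.7735700567012, 'cx': 274.4692336776437, 'cy': 206.36279569075634, 'k1': -0.04521592321811272, 'rvec': array([-2.83847876e+00,  5.44653823e-04,  1.89993654e-03]), 'tvec': array([-0.64930424, -0.03816361,  0.37817315])}
```

Run:
```python
import cv2
for n in ("scene","side"):
    a=cv2.imread(f"pics/{n}0.png"); cv2.imwrite(f"pics/{n}0b.png",cv2.resize(a,(800,600),interpolation=cv2.INTER_CUBIC))
```

```text
(no output)
```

View pics/scene0b.png

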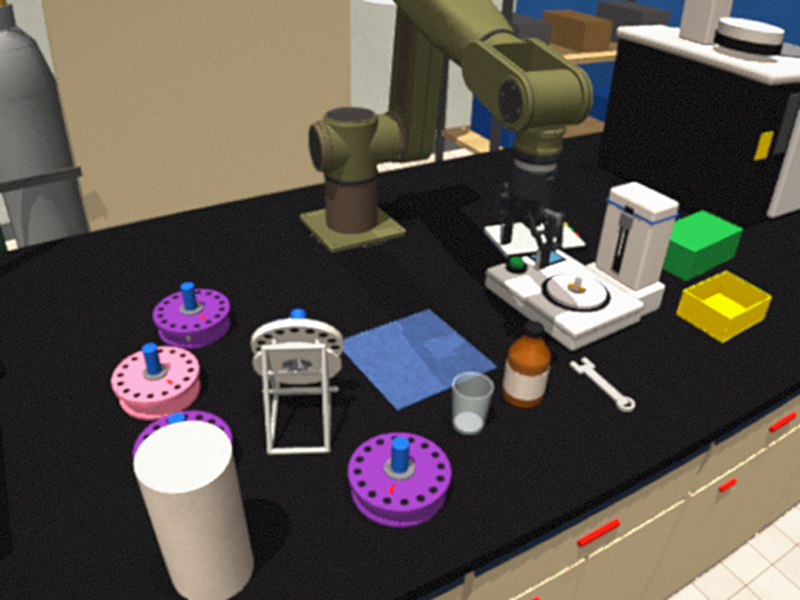

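View pics/side0b.png

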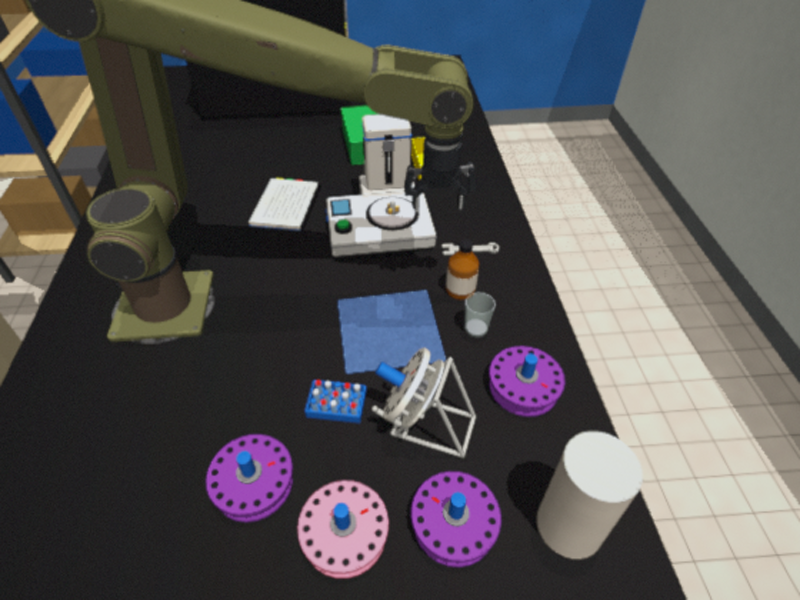

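The scene view shows the white carousel in the rack at about (297,340), the mat at (418,355), the sampler's plate at (575,290) and the green button at (516,264). The side view shows the knob at (390,375), the mat at (390,330), the pilot at (393,208) and the button at (343,225).

```bash
cat > h.py <<'E'
import cv2, numpy as np
from scipy.spatial.transform import Rotation as R
from bench import sensors, optics
def shot(n):
    c=optics.camera(n); return c
def ray(c,p):
    # pixel -> world origin, direction
    d=np.array([c["k1"],0,0,0,0.]); K=np.array([[c["fx"],0,c["cx"]],[0,c["fy"],c["cy"]],[0,0,1]])
    q=cv2.undistortPoints(np.array([[p]],float),K,d)[0,0]
    M=R.from_rotvec(c["rvec"]).as_matrix()
    v=M.T@np.array([q[0],q[1],1]); return -M.T@np.array(c["tvec"]), v/np.linalg.norm(v)
def onz(c,p,z):
    o,v=ray(c,p); return o+v*(z-o[2])/v[2]
def tri(*obs):
    A=np.zeros((3,3));b=np.zeros(3)
    for c,p in obs:
        o,v=ray(c,p);P=np.eye(3)-np.outer(v,v);A+=P;b+=P@o
    x=np.linalg.solve(A,b)
    return x,[np.linalg.norm((np.eye(3)-np.outer(v,v))@(x-o)) for o,v in (ray(c,p) for c,p in obs)]
def proj(c,X):
    d=np.array([c["k1"],0,0,0,0.]); K=np.array([[c["fx"],0,c["cx"]],[0,c["fy"],c["cy"]],[0,0,1]])
    return cv2.projectPoints(np.atleast_2d(np.array(X,float)),np.array(c["rvec"]),np.array(c["tvec"]),K,d)[0][:,0]
def blobs(c,lo,hi,amin=25):
    m=cv2.inRange(cv2.cvtColor(c["color"],cv2.COLOR_BGR2HSV),lo,hi)
    n,l,s,ct=cv2.connectedComponentsWithStats(m)
    return [(s[i][:5].tolist(),ct[i].round(1).tolist()) for i in range(1,n) if s[i][4]>=amin],l
E
python3 - <<'E'
from h import *
s=shot("side");c=shot("scene")
for n,i in(("side",s),("scene",c)):
    print(n,"blue",blobs(i,(100,200,80),(125,255,255),20)[0]);print("mat",[b for b in blobs(i,(100,90,60),(125,210,255),300)[0]]);print("green",blobs(i,(55,100,30),(85,255,255),20)[0])
k=1/1.4286
print("mat",[onz(s,(u*k,v*k),.003).round(3) for u,v in((338,300),(430,291),(443,360),(345,370))])
print("matscene",[onz(c,(u*k,v*k),.003).round(3) for u,v in((432,311),(494,364),(401,405),(343,348))])
print("plate",onz(c,(576*k,293*k),.068),onz(s,(392*k,212*k),.068))
print("button",onz(c,(516*k,263*k),.08),onz(s,(343*k,225*k),.08))
a=cv2.resize(s["color"][235:325,250:345],None,fx=6,fy=6,interpolation=cv2.INTER_CUBIC)
cv2.imwrite("pics/sidecrop.png",a)
a2=cv2.resize(c["color"][205:325,165:255],None,fx=5,fy=5,interpolation=cv2.INTER_CUBIC)
b=np.zeros((600,800,3),np.uint8); b[:540,:570]=a[:540,:570]
cv2.imwrite("pics/sidecrop.png",a)
E
```

```text
side blue [([15, 23, 45, 29, 973], [36.6, 38.9]), ([8, 55, 13, 11, 73], [13.6, 59.5]), ([0, 65, 23, 42, 491], [7.0, 91.8]), ([366, 248, 9, 16, 96], [370.2, 255.7]), ([263, 254, 20, 16, 159], [272.7, 261.5]), ([214, 270, 42, 26, 259], [235.7, 287.1]), ([167, 317, 11, 16, 120], [171.9, 324.5]), ([315, 346, 10, 17, 130], [319.6, 353.8]), ([235, 353, 9, 17, 123], [238.9, 361.2])]
mat [([242, 0, 210, 78, 11306], [359.3, 30.8]), ([4, 19, 57, 84, 555], [27.3, 54.6]), ([236, 203, 76, 68, 3516], [270.8, 232.0]), ([213, 265, 44, 32, 702], [234.6, 280.8])]
green [([238, 73, 26, 43, 611], [247.8, 91.4]), ([236, 154, 9, 7, 52], [239.8, 157.0])]
scene blue [([413, 59, 14, 25, 193], [419.9, 71.0]), ([331, 68, 13, 28, 199], [336.4, 82.9]), ([351, 90, 9, 13, 72], [354.6, 96.3]), ([126, 197, 11, 19, 130], [131.7, 205.8]), ([203, 216, 11, 6, 53], [208.3, 218.9]), ([99, 240, 13, 21, 160], [105.7, 249.9]), ([118, 290, 12, 6, 46], [123.1, 292.4]), ([275, 307, 11, 23, 227], [279.6, 317.6])]
mat [([361, 0, 78, 14, 550], [389.5, 4.3]), ([511, 0, 49, 32, 893], [540.4, 10.3]), ([405, 43, 26, 42, 355], [419.4, 54.2]), ([240, 216, 108, 72, 4266], [289.4, 249.8])]
green [([464, 146, 57, 51, 1913], [490.2, 170.6]), ([0, 162, 4, 14, 23], [0.8, 169.5]), ([356, 179, 12, 9, 82], [361.0, 183.2])]
mat [array([ 0.417, -0.025,  0.003]), array([ 0.643, -0.015,  0.003]), array([ 0.643, -0.228,  0.003]), array([ 0.428, -0.235,  0.003])]
matscene [array([ 0.427, -0.021,  0.003]), array([ 0.628, -0.009,  0.003]), array([ 0.644, -0.217,  0.003]), array([ 0.455, -0.237,  0.003])]
plate [0.58539483 0.21860688 0.068     ] [0.57085321 0.22321488 0.068     ]
button [0.45039903 0.16863569 0.08      ] [0.43989888 0.16526507 0.08      ]
```

View pics/sidecrop.png

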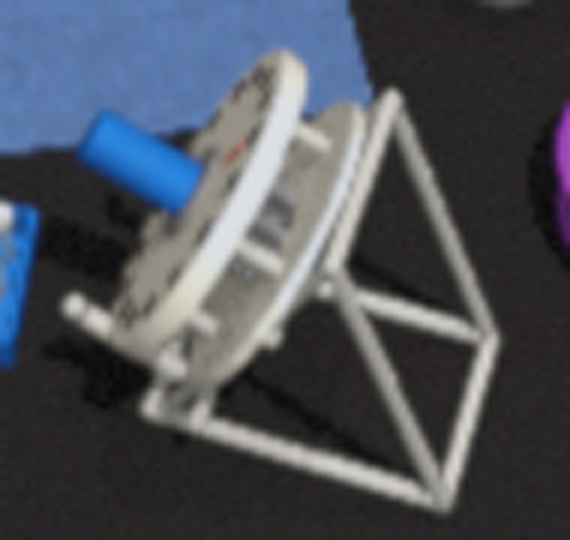

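The crop shows the blue knob from its tip at crop (93,138) to its base at (190,192), which is side pixels (265.5,258) to (281.7,267). The deck face leans towards the robot.

Run:
```python
from h import *
from scipy.optimize import least_squares
s=shot("side");c=shot("scene")
tip=(250+93/6,235+138/6);base=(250+190/6,235+192/6)
T=onz(s,tip,.1418);B=onz(s,base,.1186);M=onz(s,(272.7,261.5),.1317)
print(T,B,M,np.degrees(np.arctan2(T[1]-B[1],T[0]-B[0])),np.linalg.norm(T-B))
# mat fit by mask outline: intersect contour
for n,i in(("side",s),("scene",c)):
    bl,l=blobs(i,(100,90,60),(125,210,255),1000)
    for (x,y,w,h,a),ct in bl:
        if y<150: continue
        m=(l==l[int(ct[1]),int(ct[0])]).astype(np.uint8)
        cn=max(cv2.findContours(m,0,2)[0],key=cv2.contourArea)
        P=np.array([onz(i,p[0]+0.0,.003)[:2] for p in cn])
        print(n,cv2.minAreaRect((P*1000).astype(np.float32)))
# fit origin xy, yaw with side tip/base & scene blob of knob visible top
def f(p):
    x,y,ph=p; d=np.array([np.cos(ph)*np.cos(.4363),np.sin(ph)*np.cos(.4363),np.sin(.4363)])
    o=np.array([x,y,.1]); return np.r_[(proj(s,[o+.099*d,o+.044*d])-np.array([tip,base])).ravel()]
r=least_squares(f,[.6,-.2,2.8]);print(r.x,r.fun)
x,y,ph=r.x;d=np.array([np.cos(ph)*np.cos(.4363),np.sin(ph)*np.cos(.4363),np.sin(.4363)]);o=np.array([x,y,.1])
print("knob",o+.075*d, "tip in scene",proj(c,[o+.099*d,o+.038*d]))
print("sampler px", [blobs(i,(0,0,0),(180,1,1))[0][:0] for i in (s,)])
```

```text
[ 0.49724212 -0.3409847   0.1418    ] [ 0.53888794 -0.35719689  0.1186    ] [ 0.51584411 -0.34667061  0.1317    ] 158.72966228600984 0.050353247779425576
side ((533.3615112304688, -149.01248168945312), (224.90667724609375, 274.53955078125), 3.475428581237793)
scene ((532.4597778320312, -124.99272155761719), (227.95318603515625, 226.46728515625), 3.7000598907470703)
[ 0.57809982 -0.37343161  2.75548582] [-0.88826115 -0.35508743  0.89311499  0.31468174]
knob [ 0.51512982 -0.3478336   0.13169417] tip in scene [[206.96771446 218.86252163]
 [207.58599963 241.43116633]]
sampler px [[]]
```

move_arm:
  series:
    - {"tx":-26.2,"ty":-18.1,"jaw":85}
    - {"tx":-26.2,"ty":-18.1}
    - {"tx":-26.2,"ty":-18.1}
    - {"tx":-26.2,"ty":-18.1}
    - {"tx":-26.2,"ty":-18.1}
    - {"tx":-26.2,"ty":-18.1}
    - {"tx":-26.2,"ty":-18.1}
    - {"tx":-26.2,"ty":-18.1}
    - {"tx":-26.2,"ty":-18.1}
    - {"tx":-26.2,"ty":-18.1}
    - {"tx":-26.2,"ty":-18.1}
    - {"tx":-26.2,"ty":-18.1}

```text
schema error: expected keys jaw, tx, ty, tz, wx, wy, wz
```

move_arm:
  series:
    - {"wz":0.122}
    - {"wz":0.122}
    - {"wz":0.122}
    - {"wz":0.122}
    - {"wz":0.122}
    - {"wz":0.122}
    - {"wz":0.122}
    - {"wz":0.122}
    - {"wz":0.122}
    - {"wz":0.122}
    - {"wz":0.122}
    - {"wz":0.122}

```text
schema error: expected keys jaw, tx, ty, tz, wx, wy, wz
```

move_arm:
  series:
    - {"wz":0.1225}
    - {"wz":0.1225}
    - {"wz":0.1225}
    - {"wz":0.1225}
    - {"wy":0.1222}
    - {"wy":0.1222}
    - {"wy":0.1222}
    - {"wy":0.1222}
    - {"wy":0.1222}
    - {}

```text
schema error: expected keys jaw, tx, ty, tz, wx, wy, wz
```

```bash
cat >> h.py <<'E'
def st():
    s=sensors.read_state(); r=R.from_quat(s["eef_rot"]).as_matrix()
    print("t",round(s["time"],2),"tcp",s["tcp_pos"].round(4),"x",r[:,0].round(3),"y",r[:,1].round(3),"z",r[:,2].round(3),"j",s["joints"].round(3),"F",s["contact_force"].round(2),"w",round(s["grip_width"],4),"g",round(s["grasp_force"],2))
    return s,r
E
python3 - <<'E'
from h import *
s,r=st()
w=shot("wrist");print(blobs(w,(100,200,60),(125,255,255),60)[0])
cv2.imwrite("pics/w1.png",w["color"])
K=np.array([.515,-.347,.132]); a=np.array([-.9265*.9063,.3763*.9063,.4226])
print(proj(w,[K,K+.024*a,K-.031*a]))
E
```

```text
t 0.35 tcp [ 0.6499 -0.      0.4044] x [0. 1. 0.] y [ 1.    -0.    -0.001] z [-0.001  0.    -1.   ] j [-0.083  0.124  1.651  0.     1.368 -0.083] F [ 0.61  0.34 -0.17] w 0.0852 g 0.0
[]
[[147.99198861 517.89015462]
 [124.63660705 522.80602559]
 [176.25609984 511.7300909 ]]
```

move_arm:
  series:
    - {"jaw":85,"tx":-31.4,"ty":-21.7,"tz":0,"wx":0,"wy":0,"wz":0}
    - {"jaw":85,"tx":-31.4,"ty":-21.7,"tz":0,"wx":0,"wy":0,"wz":0}
    - {"jaw":85,"tx":-31.4,"ty":-21.7,"tz":0,"wx":0,"wy":0,"wz":0}
    - {"jaw":85,"tx":-31.4,"ty":-21.7,"tz":0,"wx":0,"wy":0,"wz":0}
    - {"jaw":85,"tx":-31.4,"ty":-21.7,"tz":0,"wx":0,"wy":0,"wz":0}
    - {"jaw":85,"tx":-31.4,"ty":-21.7,"tz":0,"wx":0,"wy":0,"wz":0}
    - {"jaw":85,"tx":-31.4,"ty":-21.7,"tz":0,"wx":0,"wy":0,"wz":0}
    - {"jaw":85,"tx":-31.4,"ty":-21.7,"tz":0,"wx":0,"wy":0,"wz":0}
    - {"jaw":85,"tx":-31.4,"ty":-21.7,"tz":0,"wx":0,"wy":0,"wz":0}
    - {"jaw":85,"tx":-31.4,"ty":-21.7,"tz":0,"wx":0,"wy":0,"wz":0}

```text
time: 1.23
tcp_pos: [0.4316, -0.3152, 0.4051]
eef_rot: [0.707, 0.707, 0.0, 0.0]
contact_force: [0.2, -0.3, -0.5]
grip_width: 0.085
grasp_force: 0.0
```

move_arm:
  series:
    - {"jaw":85,"tx":0,"ty":0,"tz":0,"wx":0,"wy":0,"wz":0.122}
    - {"jaw":85,"tx":0,"ty":0,"tz":0,"wx":0,"wy":0,"wz":0.122}
    - {"jaw":85,"tx":0,"ty":0,"tz":0,"wx":0,"wy":0,"wz":0.122}
    - {"jaw":85,"tx":0,"ty":0,"tz":0,"wx":0,"wy":0,"wz":0.122}
    - {"jaw":85,"tx":0,"ty":0,"tz":0,"wx":0,"wy":0,"wz":0.122}
    - {"jaw":85,"tx":0,"ty":0,"tz":0,"wx":0,"wy":0,"wz":0.122}
    - {"jaw":85,"tx":0,"ty":0,"tz":0,"wx":0,"wy":0,"wz":0.122}
    - {"jaw":85,"tx":0,"ty":0,"tz":0,"wx":0,"wy":0,"wz":0.122}
    - {"jaw":85,"tx":0,"ty":0,"tz":0,"wx":0,"wy":0,"wz":0.122}
    - {"jaw":85,"tx":0,"ty":0,"tz":0,"wx":0,"wy":0,"wz":0.122}
    - {"jaw":85,"tx":0,"ty":0,"tz":0,"wx":0,"wy":0,"wz":0.122}
    - {"jaw":85,"tx":0,"ty":0,"tz":0,"wx":0,"wy":0,"wz":0.122}

```text
time: 2.23
tcp_pos: [0.433, -0.314, 0.4048]
eef_rot: [0.999, 0.05, 0.0, 0.0]
contact_force: [-0.8, -0.4, 0.6]
grip_width: 0.0853
grasp_force: 0.0
```

move_arm:
  series:
    - {"jaw":85,"tx":0,"ty":0,"tz":0,"wx":0,"wy":0,"wz":0.122}
    - {"jaw":85,"tx":0,"ty":0,"tz":0,"wx":0,"wy":0,"wz":0.122}
    - {"jaw":85,"tx":0,"ty":0,"tz":0,"wx":0,"wy":0,"wz":0.122}
    - {"jaw":85,"tx":0,"ty":0,"tz":0,"wx":0,"wy":0,"wz":0.122}
    - {"jaw":85,"tx":0,"ty":0,"tz":0,"wx":0,"wy":0.122,"wz":0}
    - {"jaw":85,"tx":0,"ty":0,"tz":0,"wx":0,"wy":0.122,"wz":0}
    - {"jaw":85,"tx":0,"ty":0,"tz":0,"wx":0,"wy":0.122,"wz":0}
    - {"jaw":85,"tx":0,"ty":0,"tz":0,"wx":0,"wy":0.122,"wz":0}
    - {"jaw":85,"tx":0,"ty":0,"tz":0,"wx":0,"wy":0.122,"wz":0}
    - {"jaw":85,"tx":0,"ty":0,"tz":0,"wx":0,"wy":0,"wz":0}

```text
time: 3.07
tcp_pos: [0.4322, -0.3136, 0.4044]
eef_rot: [0.936, -0.181, 0.296, 0.057]
contact_force: [-0.6, 0.5, -0.8]
grip_width: 0.085
grasp_force: 0.0
```

Run:
```python
from h import *
s,r=st()
w=shot("wrist");print(blobs(w,(100,200,60),(125,255,255),60)[0])
cv2.imwrite("pics/w1.png",w["color"])
K=np.array([.515,-.347,.132]); a=np.array([-.9265*.9063,.3763*.9063,.4226])
print(proj(w,[K,K+.024*a,K-.031*a]))
```

```text
t 3.07 tcp [ 0.4322 -0.3136  0.4044] x [ 0.759 -0.305  0.575] y [-0.373 -0.928 -0.   ] z [ 0.533 -0.214 -0.818] j [-0.77  -0.258  2.045  0.307  0.803  1.031] F [-0.59  0.53 -0.77] w 0.085 g 0.0
[]
[[274.54521942 306.03375947]
 [274.44565632 335.30656687]
 [274.658278   272.69521081]]
```

View pics/w1.png

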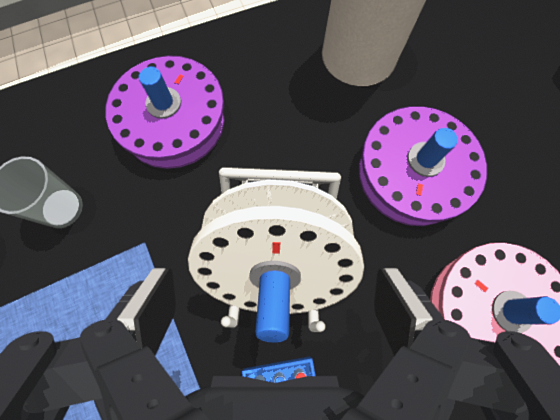

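The wrist view shows the knob centred at (273,305), with its tip at row 335 and base at row 272. That matches the prediction, so I descend and grip.

move_arm:
  series:
    - {"jaw":85,"tx":-20.9,"ty":0,"tz":29.8,"wx":0,"wy":0,"wz":0}
    - {"jaw":85,"tx":-20.9,"ty":0,"tz":29.8,"wx":0,"wy":0,"wz":0}
    - {"jaw":85,"tx":-20.9,"ty":0,"tz":29.8,"wx":0,"wy":0,"wz":0}
    - {"jaw":85,"tx":-20.9,"ty":0,"tz":29.8,"wx":0,"wy":0,"wz":0}
    - {"jaw":85,"tx":0,"ty":0,"tz":0,"wx":0,"wy":0,"wz":0}
    - {"jaw":0,"tx":0,"ty":0,"tz":0,"wx":0,"wy":0,"wz":0}
    - {"jaw":0,"tx":0,"ty":0,"tz":0,"wx":0,"wy":0,"wz":0}
    - {"jaw":0,"tx":0,"ty":0,"tz":0,"wx":0,"wy":0,"wz":0}
    - {"jaw":0,"tx":0,"ty":0,"tz":0,"wx":0,"wy":0,"wz":0}
    - {"jaw":0,"tx":0,"ty":0,"tz":0,"wx":0,"wy":0,"wz":0}
    - {"jaw":0,"tx":0,"ty":0,"tz":0,"wx":0,"wy":0,"wz":0}
    - {"jaw":0,"tx":0,"ty":0,"tz":0,"wx":0,"wy":0,"wz":0}
  force: 90

```text
time: 4.12
tcp_pos: [0.4331, -0.3145, 0.2623]
eef_rot: [0.936, -0.181, 0.297, 0.058]
contact_force: [-9.8, 5.8, 12.0]
grip_width: 0.0242
grasp_force: 87.0
```

Run:
```python
from h import *
s,r=st()
```

```text
t 4.12 tcp [ 0.4331 -0.3145  0.2623] x [ 0.759 -0.304  0.576] y [-0.372 -0.928  0.001] z [ 0.534 -0.215 -0.817] j [-0.77  -0.099  2.163  0.435  0.542  0.868] F [-9.8   5.83 12.01] w 0.0242 g 87.02
```

move_arm:
  series:
    - {"jaw":0,"tx":6,"ty":0,"tz":-8.2,"wx":0,"wy":0,"wz":0}
    - {"jaw":0,"tx":11.5,"ty":0,"tz":-16.3,"wx":0,"wy":0,"wz":0}
    - {"jaw":0,"tx":15,"ty":0,"tz":-21.2,"wx":0,"wy":0,"wz":0}
    - {"jaw":0,"tx":15,"ty":0,"tz":-21.2,"wx":0,"wy":0,"wz":0}
    - {"jaw":0,"tx":15,"ty":0,"tz":-21.2,"wx":0,"wy":0,"wz":0}
    - {"jaw":0,"tx":15,"ty":0,"tz":-21.2,"wx":0,"wy":0,"wz":0}
    - {"jaw":0,"tx":11.5,"ty":0,"tz":-16.3,"wx":0,"wy":0,"wz":0}
    - {"jaw":0,"tx":0,"ty":0,"tz":0,"wx":0,"wy":0,"wz":0}

```text
time: 4.78
tcp_pos: [0.4342, -0.3147, 0.4195]
eef_rot: [0.935, -0.18, 0.299, 0.06]
contact_force: [0.2, -1.7, -2.4]
grip_width: 0.0235
grasp_force: 88.7
```

Run:
```python
from h import *
s,r=st()
w=shot("wrist");c=shot("side");v=shot("scene")
big=np.vstack([np.hstack([w["color"],c["color"]]),np.hstack([v["color"],v["color"]*0])])
cv2.imwrite("pics/m1.png",cv2.resize(np.hstack([w["color"],c["color"]]),(800,300),interpolation=cv2.INTER_AREA))
```

```text
t 4.78 tcp [ 0.4342 -0.3147  0.4195] x [ 0.757 -0.301  0.58 ] y [-0.372 -0.928  0.004] z [ 0.537 -0.219 -0.814] j [-0.769 -0.264  2.025  0.3    0.82   1.04 ] F [ 0.21 -1.69 -2.39] w 0.0235 g 88.67
```

View pics/m1.png

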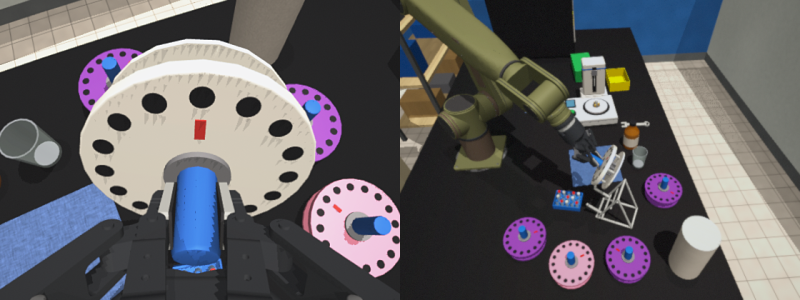

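The carousel is clear of the rack and firmly held, with the red mark towards tool +x (wrist half, (200,130)). Next: move over the mat and tip it upright.

move_arm:
  series:
    - {"jaw":0,"tx":6,"ty":-15.2,"tz":4,"wx":0,"wy":0,"wz":0}
    - {"jaw":0,"tx":11.6,"ty":-30.4,"tz":8.1,"wx":0,"wy":0,"wz":0}
    - {"jaw":0,"tx":11.6,"ty":-30.4,"tz":8.1,"wx":0,"wy":0,"wz":0}
    - {"jaw":0,"tx":11.6,"ty":-30.4,"tz":8.1,"wx":0,"wy":0,"wz":0}
    - {"jaw":0,"tx":11.6,"ty":-30.4,"tz":8.1,"wx":0,"wy":0,"wz":0}
    - {"jaw":0,"tx":11.6,"ty":-30.4,"tz":8.1,"wx":0,"wy":0,"wz":0}
    - {"jaw":0,"tx":11.6,"ty":-30.4,"tz":8.1,"wx":0,"wy":0,"wz":0}
    - {"jaw":0,"tx":5.6,"ty":-15.2,"tz":4,"wx":0,"wy":0,"wz":0}
    - {"jaw":0,"tx":0,"ty":0,"tz":0,"wx":0,"wy":-0.05,"wz":0}
    - {"jaw":0,"tx":0,"ty":0,"tz":0,"wx":0,"wy":-0.1,"wz":0}
    - {"jaw":0,"tx":0,"ty":0,"tz":0,"wx":0,"wy":-0.1,"wz":0}
    - {"jaw":0,"tx":0,"ty":0,"tz":0,"wx":0,"wy":-0.1,"wz":0}

```text
time: 5.93
tcp_pos: [0.6043, -0.153, 0.4094]
eef_rot: [0.974, -0.188, 0.122, 0.023]
contact_force: [1.2, -0.2, -4.4]
grip_width: 0.0234
grasp_force: 88.6
```

move_arm:
  series:
    - {"jaw":0,"tx":0,"ty":0,"tz":0,"wx":0,"wy":-0.1,"wz":0}
    - {"jaw":0,"tx":0,"ty":0,"tz":0,"wx":0,"wy":-0.1,"wz":0}
    - {"jaw":0,"tx":0,"ty":0,"tz":0,"wx":0,"wy":-0.1,"wz":0}
    - {"jaw":0,"tx":0,"ty":0,"tz":0,"wx":0,"wy":-0.1,"wz":0}
    - {"jaw":0,"tx":0,"ty":0,"tz":0,"wx":0,"wy":-0.1,"wz":0}
    - {"jaw":0,"tx":0,"ty":0,"tz":0,"wx":0,"wy":-0.1,"wz":0}
    - {"jaw":0,"tx":0,"ty":0,"tz":0,"wx":0,"wy":-0.1,"wz":0}
    - {"jaw":0,"tx":0,"ty":0,"tz":0,"wx":0,"wy":-0.084,"wz":0}
    - {"jaw":0,"tx":0,"ty":0,"tz":0,"wx":0,"wy":0,"wz":0}
    - {"jaw":0,"tx":0,"ty":0,"tz":0,"wx":0,"wy":0,"wz":0}

```text
time: 6.77
tcp_pos: [0.6049, -0.1537, 0.4103]
eef_rot: [0.948, -0.183, -0.255, -0.049]
contact_force: [-0.6, 0.5, -2.5]
grip_width: 0.024
grasp_force: 88.5
```

Run:
```python
from h import *
s,r=st()
c=shot("side");v=shot("scene");w=shot("wrist")
g=s["tcp_pos"]+.155*r[:,2];print("grasp",g, proj(c,[g,g-[0,0,.075]]),proj(v,[g,g-[0,0,.075]]))
p=proj(c,[g])[0].astype(int);q=proj(v,[g])[0].astype(int)
f=lambda i,p:cv2.resize(i["color"][p[1]-50:p[1]+100,p[0]-67:p[0]+67],(400,448),interpolation=cv2.INTER_CUBIC)
cv2.imwrite("pics/m2.png",np.hstack([f(c,p),f(v,q)]));print(p,q)
```

```text
t 6.77 tcp [ 0.6049 -0.1537  0.4103] x [ 0.803 -0.322 -0.501] y [-0.372 -0.928 -0.   ] z [-0.465  0.186 -0.866] j [-0.338  0.182  1.599  0.023  1.885  1.615] F [-0.55  0.51 -2.48] w 0.024 g 88.47
grasp [ 0.53284083 -0.12478041  0.27617272] [[271.69336472 165.64420788]
 [271.87914866 185.38515047]] [[294.4561205  156.54867869]
 [293.16742912 183.92073531]]
[271 165] [294 156]
```

View pics/m2.png

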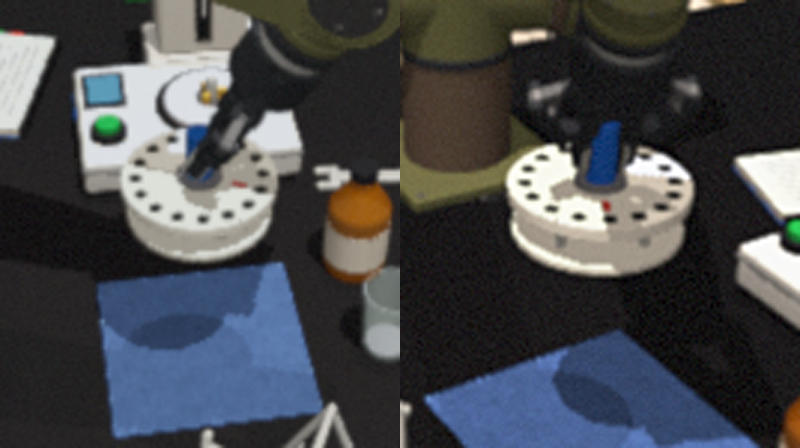

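The carousel hangs close to upright over the mat, with its mat shadow below. I lower it slowly.

move_arm:
  series:
    - {"jaw":0,"tx":10,"ty":0,"tz":17.3,"wx":0,"wy":0,"wz":0}
    - {"jaw":0,"tx":18,"ty":0,"tz":31.1,"wx":0,"wy":0,"wz":0}
    - {"jaw":0,"tx":18,"ty":0,"tz":31.1,"wx":0,"wy":0,"wz":0}
    - {"jaw":0,"tx":18,"ty":0,"tz":31.1,"wx":0,"wy":0,"wz":0}
    - {"jaw":0,"tx":18,"ty":0,"tz":31.1,"wx":0,"wy":0,"wz":0}
    - {"jaw":0,"tx":10,"ty":0,"tz":17.3,"wx":0,"wy":0,"wz":0}
    - {"jaw":0,"tx":0,"ty":0,"tz":0,"wx":0,"wy":0,"wz":0}
    - {"jaw":0,"tx":0,"ty":0,"tz":0,"wx":0,"wy":0,"wz":0}

```text
time: 7.58
tcp_pos: [0.6044, -0.1535, 0.2287]
eef_rot: [0.948, -0.183, -0.255, -0.049]
contact_force: [1.1, 0.6, -3.6]
grip_width: 0.0235
grasp_force: 88.7
```

Run:
```python
from h import *
s,r=st()
g=s["tcp_pos"]+.155*r[:,2];print("grasp",g)
```

```text
t 7.58 tcp [ 0.6044 -0.1535  0.2287] x [ 0.803 -0.322 -0.502] y [-0.372 -0.928  0.   ] z [-0.466  0.187 -0.865] j [-0.338  0.349  1.722  0.022  1.596  1.608] F [ 1.05  0.62 -3.6 ] w 0.0235 g 88.65
grasp [ 0.5321789  -0.12452001  0.09467149]
```

move_arm:
  series:
    - {"jaw":0,"tx":1.75,"ty":0,"tz":3,"wx":0,"wy":0,"wz":0}
    - {"jaw":0,"tx":1.75,"ty":0,"tz":3,"wx":0,"wy":0,"wz":0}
    - {"jaw":0,"tx":1.75,"ty":0,"tz":3,"wx":0,"wy":0,"wz":0}
    - {"jaw":0,"tx":0,"ty":0,"tz":0,"wx":0,"wy":0,"wz":0}

```text
time: 7.92
tcp_pos: [0.6051, -0.1538, 0.2198]
eef_rot: [0.949, -0.183, -0.254, -0.049]
contact_force: [-0.7, -0.3, -2.9]
grip_width: 0.0243
grasp_force: 88.7
```

move_arm:
  series:
    - {"jaw":0,"tx":1,"ty":0,"tz":1.73,"wx":0,"wy":0,"wz":0}
    - {"jaw":0,"tx":1,"ty":0,"tz":1.73,"wx":0,"wy":0,"wz":0}
    - {"jaw":0,"tx":0,"ty":0,"tz":0,"wx":0,"wy":0,"wz":0}

```text
time: 8.17
tcp_pos: [0.6048, -0.1536, 0.2148]
eef_rot: [0.948, -0.183, -0.254, -0.049]
contact_force: [-0.2, 0.2, -3.9]
grip_width: 0.024
grasp_force: 88.7
```

move_arm:
  series:
    - {"jaw":0,"tx":0.75,"ty":0,"tz":1.3,"wx":0,"wy":0,"wz":0}
    - {"jaw":0,"tx":0.75,"ty":0,"tz":1.3,"wx":0,"wy":0,"wz":0}
    - {"jaw":0,"tx":0,"ty":0,"tz":0,"wx":0,"wy":0,"wz":0}

```text
time: 8.42
tcp_pos: [0.6048, -0.1536, 0.2116]
eef_rot: [0.948, -0.183, -0.255, -0.049]
contact_force: [-0.4, -0.3, -4.2]
grip_width: 0.0239
grasp_force: 88.7
```

Run:
```python
from h import *
st()
```

```text
t 8.42 tcp [ 0.6048 -0.1536  0.2116] x [ 0.803 -0.322 -0.501] y [-0.372 -0.928  0.   ] z [-0.465  0.186 -0.866] j [-0.338  0.371  1.727  0.021  1.568  1.608] F [-0.42 -0.34 -4.16] w 0.0239 g 88.66
```

move_arm:
  series:
    - {"jaw":0,"tx":0.75,"ty":0,"tz":1.3,"wx":0,"wy":0,"wz":0}
    - {"jaw":0,"tx":0.75,"ty":0,"tz":1.3,"wx":0,"wy":0,"wz":0}
    - {"jaw":0,"tx":0,"ty":0,"tz":0,"wx":0,"wy":0,"wz":0}

```text
time: 8.67
tcp_pos: [0.6051, -0.1541, 0.2111]
eef_rot: [0.948, -0.183, -0.255, -0.049]
contact_force: [-2.3, -1.8, 6.1]
grip_width: 0.024
grasp_force: 89.0
```

move_arm:
  series:
    - {"jaw":35,"tx":0,"ty":0,"tz":0,"wx":0,"wy":0,"wz":0}
    - {"jaw":85,"tx":0,"ty":0,"tz":0,"wx":0,"wy":0,"wz":0}
    - {"jaw":85,"tx":0,"ty":0,"tz":0,"wx":0,"wy":0,"wz":0}
    - {"jaw":85,"tx":0,"ty":0,"tz":0,"wx":0,"wy":0,"wz":0}
    - {"jaw":85,"tx":0,"ty":0,"tz":0,"wx":0,"wy":0,"wz":0}
    - {"jaw":85,"tx":0,"ty":0,"tz":0,"wx":0,"wy":0,"wz":0}
    - {"jaw":85,"tx":0,"ty":0,"tz":0,"wx":0,"wy":0,"wz":0}
    - {"jaw":85,"tx":0,"ty":0,"tz":-20,"wx":0,"wy":0,"wz":0}
    - {"jaw":85,"tx":0,"ty":0,"tz":-35,"wx":0,"wy":0,"wz":0}
    - {"jaw":85,"tx":0,"ty":0,"tz":-35,"wx":0,"wy":0,"wz":0}
    - {"jaw":85,"tx":0,"ty":0,"tz":-35,"wx":0,"wy":0,"wz":0}
    - {"jaw":85,"tx":0,"ty":0,"tz":0,"wx":0,"wy":0,"wz":0}

```text
time: 9.67
tcp_pos: [0.6662, -0.1783, 0.3258]
eef_rot: [0.95, -0.183, -0.248, -0.048]
contact_force: [0.8, 1.0, 1.7]
grip_width: 0.0848
grasp_force: 0.0
```

Run:
```python
from h import *
s,r=st()
c=shot("side");v=shot("scene")
for n,i in (("side",c),("scene",v)):
    print(n,[b for b in blobs(i,(100,200,60),(125,255,255),40)[0] if 240<b[1][0]<320 and b[1][1]>150], proj(i,[[.5325,-.1245,.0775],[.5325,-.1245,.102],[.5325,-.1245,.047]]))
```

```text
t 9.67 tcp [ 0.6662 -0.1783  0.3258] x [ 0.81  -0.324 -0.489] y [-0.372 -0.928 -0.001] z [-0.454  0.182 -0.872] j [-0.342  0.378  1.506  0.02   1.769  1.609] F [0.82 0.96 1.68] w 0.0848 g 0.0
side [([268, 208, 6, 14, 68], [270.9, 214.4]), ([315, 346, 10, 17, 131], [319.7, 353.8])] [[272.03443418 214.08436995]
 [271.98241542 208.72275738]
 [272.09712928 220.5486567 ]]
scene [([287, 214, 9, 20, 147], [291.0, 223.5]), ([275, 307, 11, 23, 226], [279.5, 317.6])] [[291.22615271 224.92498748]
 [291.60093301 217.16247776]
 [290.76972632 234.34009739]]
```

The blobs match a carousel standing upright at about (0.532, -0.1245). I straighten the tool and go to look at the drive from above.

move_arm:
  series:
    - {"jaw":85,"tx":0,"ty":0,"tz":-20,"wx":0,"wy":0.105,"wz":0}
    - {"jaw":85,"tx":0,"ty":0,"tz":-20,"wx":0,"wy":0.105,"wz":0}
    - {"jaw":85,"tx":0,"ty":0,"tz":-20,"wx":0,"wy":0.105,"wz":0}
    - {"jaw":85,"tx":0,"ty":0,"tz":-20,"wx":0,"wy":0.105,"wz":0}
    - {"jaw":85,"tx":0,"ty":0,"tz":-20,"wx":0,"wy":0.104,"wz":0}

```text
time: 10.18
tcp_pos: [0.691, -0.1882, 0.4095]
eef_rot: [0.982, -0.189, 0.0, 0.0]
contact_force: [-1.4, -0.9, -0.4]
grip_width: 0.0851
grasp_force: 0.0
```

move_arm:
  series:
    - {"jaw":85,"tx":-23.5,"ty":-30.7,"tz":3.6,"wx":0,"wy":0,"wz":0}
    - {"jaw":85,"tx":-23.5,"ty":-30.7,"tz":3.6,"wx":0,"wy":0,"wz":0}
    - {"jaw":85,"tx":-23.5,"ty":-30.7,"tz":3.6,"wx":0,"wy":0,"wz":0}
    - {"jaw":85,"tx":-23.5,"ty":-30.7,"tz":3.6,"wx":0,"wy":0,"wz":0}
    - {"jaw":85,"tx":-23.5,"ty":-30.7,"tz":3.6,"wx":0,"wy":0,"wz":0}
    - {"jaw":85,"tx":-23.5,"ty":-30.7,"tz":3.6,"wx":0,"wy":0,"wz":0}
    - {"jaw":85,"tx":-23.5,"ty":-30.7,"tz":3.6,"wx":0,"wy":0,"wz":0}
    - {"jaw":85,"tx":-23.5,"ty":-30.7,"tz":3.6,"wx":0,"wy":0,"wz":0}
    - {"jaw":85,"tx":-23.5,"ty":-30.7,"tz":3.6,"wx":0,"wy":0,"wz":0}
    - {"jaw":85,"tx":-23.5,"ty":-30.7,"tz":3.6,"wx":0,"wy":0,"wz":0}
    - {"jaw":85,"tx":-23.5,"ty":-30.7,"tz":3.6,"wx":0,"wy":0,"wz":0}
    - {"jaw":85,"tx":0,"ty":0,"tz":0,"wx":0,"wy":0,"wz":0}

```text
time: 11.18
tcp_pos: [0.5738, 0.2262, 0.3684]
eef_rot: [0.982, -0.186, -0.003, 0.0]
contact_force: [0.4, -0.2, 0.4]
grip_width: 0.085
grasp_force: 0.0
```

Run:
```python
from h import *
import pickle
s,r=st()
w=shot("wrist");pickle.dump(w,open("w2.pkl","wb"))
p=proj(w,[[.574,.222,.098],[.574,.222,.068]]);print(p)
print("green",blobs(w,(55,100,30),(85,255,255),60)[0])
cv2.imwrite("pics/w2.png",cv2.resize(w["color"],(800,600),interpolation=cv2.INTER_CUBIC))
```

```text
t 11.18 tcp [0.5738 0.2262 0.3684] x [ 0.93  -0.366 -0.006] y [-0.366 -0.93   0.001] z [-0.006  0.001 -1.   ] j [0.288 0.078 1.762 0.003 1.307 2.233] F [ 0.42 -0.15  0.4 ] w 0.085 g 0.0
[[279.30294021 204.74729381]
 [278.77392114 193.4324829 ]]
green [([360, 299, 24, 35, 490], [370.8, 317.8])]
```

View pics/w2.png

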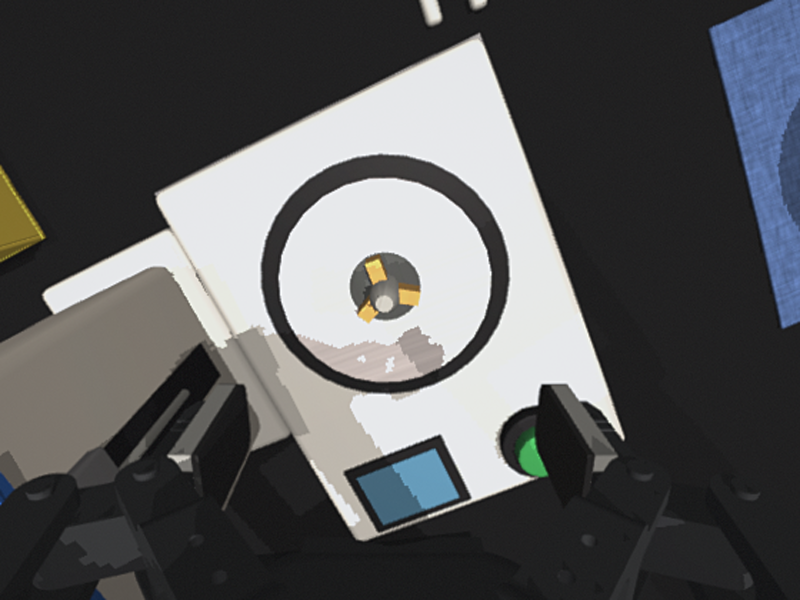

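The wrist view shows the plate disc centred at about (386,280), the pilot tip at (385,303), brass lugs at (375,270), (410,296) and (367,313), and the button at (536,455), partly behind a finger.

Run:
```python
from h import *
import pickle
w=pickle.load(open("w2.pkl","rb"));im=w["color"];k=.7
T=onz(w,(385*k,303*k),.098);print("tip",T)
g=cv2.cvtColor(im,cv2.COLOR_BGR2GRAY)
m=(g<60).astype(np.uint8);n,l,st_,ct=cv2.connectedComponentsWithStats(m)
# ring edges by radial scan
c0=np.array([386,280])*k;I=[];O=[]
for a in np.radians(np.arange(0,360,5)):
    v=[g[int(round(c0[1]+q*np.sin(a))),int(round(c0[0]+q*np.cos(a)))] for q in np.arange(62,95,.5)]
    i=[j for j in range(len(v)) if v[j]<90]
    if i: I.append(c0+(62+i[0]*.5)*np.array([np.cos(a),np.sin(a)]))
P=np.array([onz(w,p,.068)[:2] for p in I])
from scipy.optimize import least_squares
f=lambda q:np.hypot(P[:,0]-q[0],P[:,1]-q[1])-q[2]
r=least_squares(f,[.574,.222,.06],loss="soft_l1",f_scale=.001);print("plate",r.x,np.abs(r.fun).mean())
C=r.x[:2]
bl,l=blobs(w,(12,120,80),(35,255,255),15)
for b,ct in bl:
    if abs(ct[0]-270)<40 and abs(ct[1]-200)<40:
        X=onz(w,ct,.081);d=X[:2]-C;d2=X[:2]-T[:2];print(b,ct,np.degrees(np.arctan2(d[1],d[0])).round(1),np.hypot(*d).round(4),"tipref",np.degrees(np.arctan2(d2[1],d2[0])).round(1))
for p in ((536,455),):print("button",onz(w,(p[0]*k,p[1]*k),.08))
```

```text
tip [0.57142932 0.23054995 0.098     ]
plate [0.57164065 0.2311962  0.05992581] 0.00023373523376701814
[256, 178, 15, 21, 209] [262.7, 188.0] -2.6 0.0142 tipref -0.0
[279, 198, 15, 16, 197] [285.7, 205.5] -113.2 0.0128 tipref -113.5
[251, 208, 14, 18, 126] [256.7, 217.3] 114.8 0.0137 tipref 113.0
button [0.44226291 0.18410756 0.08      ]
```

move_arm:
  series:
    - {"jaw":85,"tx":9.3,"ty":34.1,"tz":-5,"wx":0,"wy":0,"wz":0}
    - {"jaw":85,"tx":9.3,"ty":34.1,"tz":-5,"wx":0,"wy":0,"wz":0}
    - {"jaw":85,"tx":9.3,"ty":34.1,"tz":-5,"wx":0,"wy":0,"wz":0}
    - {"jaw":85,"tx":9.3,"ty":34.1,"tz":-5,"wx":0,"wy":0,"wz":0}
    - {"jaw":85,"tx":9.3,"ty":34.1,"tz":-5,"wx":0,"wy":0,"wz":0}
    - {"jaw":85,"tx":9.3,"ty":34.1,"tz":-5,"wx":0,"wy":0,"wz":0}
    - {"jaw":85,"tx":9.3,"ty":34.1,"tz":0,"wx":0,"wy":0,"wz":0}
    - {"jaw":85,"tx":9.3,"ty":34.1,"tz":0,"wx":0,"wy":0,"wz":0}
    - {"jaw":85,"tx":9.3,"ty":34.1,"tz":0,"wx":0,"wy":0,"wz":0}
    - {"jaw":85,"tx":9.3,"ty":34.1,"tz":0,"wx":0,"wy":0,"wz":0}
    - {"jaw":85,"tx":0,"ty":0,"tz":0,"wx":0,"wy":0,"wz":0}
    - {"jaw":85,"tx":0,"ty":0,"tz":0,"wx":0,"wy":0,"wz":0}

```text
time: 12.23
tcp_pos: [0.5355, -0.1321, 0.4004]
eef_rot: [0.981, -0.192, -0.001, -0.0]
contact_force: [0.3, 1.1, 1.6]
grip_width: 0.0853
grasp_force: 0.0
```

Run:
```python
from h import *
s,r=st()
w=shot("wrist")
cv2.imwrite("pics/w3.png",w["color"])
for lo,hi in (((0,150,80),(6,255,255)),((172,150,80),(180,255,255))):
    for b,ct in blobs(w,lo,hi,15)[0]:
        print("red",b,ct,onz(w,ct,.047).round(4))
for b,ct in blobs(w,(100,200,60),(125,255,255),60)[0]: print("blue",b,ct,onz(w,ct,.09))
# outer deck edge: white blob circle at z=.047
g=cv2.cvtColor(w["color"],cv2.COLOR_BGR2HSV);m=((g[...,1]<70)&(g[...,2]>110)).astype(np.uint8)
n,l,q,ct=cv2.connectedComponentsWithStats(m);i=1+np.argmax(q[1:,4]);print("white",q[i],ct[i])
cn=max(cv2.findContours((l==i).astype(np.uint8),0,2)[0],key=cv2.contourArea)
P=np.array([onz(w,p[0].astype(float),.047)[:2] for p in cn])
from scipy.optimize import least_squares
f=lambda q:np.hypot(P[:,0]-q[0],P[:,1]-q[1])-q[2]
r=least_squares(f,[.5325,-.1245,.075],loss="soft_l1",f_scale=.001);print("deck",r.x,np.abs(r.fun).mean())
```

```text
t 12.23 tcp [ 0.5355 -0.1321  0.4004] x [ 0.926 -0.376 -0.002] y [-0.376 -0.926  0.   ] z [-0.002  0.001 -1.   ] j [-0.339 -0.091  1.875  0.     1.36   1.617] F [0.31 1.11 1.59] w 0.0853 g 0.0
red [267, 142, 6, 14, 71] [269.0, 148.4] [ 0.566  -0.1392  0.047 ]
red [503, 180, 13, 11, 99] [509.0, 185.1] [ 0.4472 -0.3405  0.047 ]
red [460, 206, 12, 11, 90] [465.3, 211.1] [ 0.4375 -0.2943  0.047 ]
red [481, 221, 11, 11, 85] [486.2, 225.9] [ 0.414  -0.3108  0.047 ]
red [502, 235, 12, 11, 91] [507.1, 240.1] [ 0.3903 -0.328   0.047 ]
red [461, 259, 10, 11, 82] [465.4, 263.8] [ 0.3808 -0.2819  0.047 ]
white [  191   109   157   153 15643] [268.901042   184.19555073]
deck [ 0.5296762  -0.12402282  0.07409591] 0.00031478940546741333
```

View pics/w3.png

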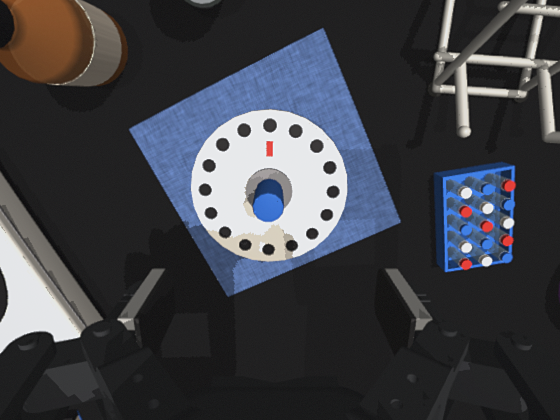

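The carousel stands on the mat with its centre at (0.5297,-0.1240) and the mark at pixel (269,148), azimuth -22.7 deg. Lug azimuth is about 0 deg. I take it by the knob from straight above.

move_arm:
  series:
    - {"jaw":85,"tx":-2.8,"ty":-1.8,"tz":35,"wx":0,"wy":0,"wz":0}
    - {"jaw":85,"tx":-2.8,"ty":-1.8,"tz":35,"wx":0,"wy":0,"wz":0}
    - {"jaw":85,"tx":-2.8,"ty":-1.7,"tz":35,"wx":0,"wy":0,"wz":0}
    - {"jaw":85,"tx":0,"ty":0,"tz":30,"wx":0,"wy":0,"wz":0}
    - {"jaw":85,"tx":0,"ty":0,"tz":20,"wx":0,"wy":0,"wz":0}
    - {"jaw":85,"tx":0,"ty":0,"tz":8,"wx":0,"wy":0,"wz":0}
    - {"jaw":85,"tx":0,"ty":0,"tz":0,"wx":0,"wy":0,"wz":0}
    - {"jaw":85,"tx":0,"ty":0,"tz":0,"wx":0,"wy":0,"wz":0}

```text
time: 12.95
tcp_pos: [0.5309, -0.1212, 0.2392]
eef_rot: [0.982, -0.189, 0.0, -0.0]
contact_force: [-0.1, 0.1, 0.9]
grip_width: 0.0849
grasp_force: 0.0
```

Run:
```python
from h import *
s,r=st()
print("knob in tool",r.T@(np.array([.5297,-.124,.078])-s["tcp_pos"]))
```

```text
t 12.95 tcp [ 0.5309 -0.1212  0.2392] x [ 0.929 -0.371  0.   ] y [-0.371 -0.929 -0.   ] z [ 0. -0. -1.] j [-0.323  0.057  2.018  0.     1.066  1.628] F [-0.06  0.06  0.88] w 0.0849 g 0.0
knob in tool [-1.31528311e-04  3.11074031e-03  1.61205672e-01]
```

move_arm:
  series:
    - {"jaw":85,"tx":0,"ty":3.1,"tz":5,"wx":0,"wy":0,"wz":0}
    - {"jaw":85,"tx":0,"ty":0,"tz":0,"wx":0,"wy":0,"wz":0}
    - {"jaw":0,"tx":0,"ty":0,"tz":0,"wx":0,"wy":0,"wz":0}
    - {"jaw":0,"tx":0,"ty":0,"tz":0,"wx":0,"wy":0,"wz":0}
    - {"jaw":0,"tx":0,"ty":0,"tz":0,"wx":0,"wy":0,"wz":0}
    - {"jaw":0,"tx":0,"ty":0,"tz":0,"wx":0,"wy":0,"wz":0}
    - {"jaw":0,"tx":0,"ty":0,"tz":0,"wx":0,"wy":0,"wz":0}
    - {"jaw":0,"tx":0,"ty":0,"tz":0,"wx":0,"wy":0,"wz":0}
    - {"jaw":0,"tx":0,"ty":0,"tz":0,"wx":0,"wy":0,"wz":0}
    - {"jaw":0,"tx":0,"ty":0,"tz":0,"wx":0,"wy":0,"wz":0}
  force: 90

```text
time: 13.78
tcp_pos: [0.5297, -0.1247, 0.2344]
eef_rot: [0.982, -0.19, 0.0, 0.0]
contact_force: [-1.0, -0.4, 4.3]
grip_width: 0.0243
grasp_force: 88.2
```

Run:
```python
from h import *
s,r=st()
```

```text
t 13.78 tcp [ 0.5297 -0.1247  0.2344] x [ 0.928 -0.372  0.001] y [-0.372 -0.928 -0.   ] z [ 0.001 -0.    -1.   ] j [-0.33   0.063  2.022  0.     1.056  1.622] F [-1.05 -0.44  4.26] w 0.0243 g 88.18
```

move_arm:
  series:
    - {"jaw":0,"tx":0,"ty":0,"tz":-8,"wx":0,"wy":0,"wz":0}
    - {"jaw":0,"tx":0,"ty":0,"tz":-20,"wx":0,"wy":0,"wz":0}
    - {"jaw":0,"tx":0,"ty":0,"tz":-30,"wx":0,"wy":0,"wz":-0.066}
    - {"jaw":0,"tx":0,"ty":0,"tz":-30,"wx":0,"wy":0,"wz":-0.066}
    - {"jaw":0,"tx":0,"ty":0,"tz":-30,"wx":0,"wy":0,"wz":-0.066}
    - {"jaw":0,"tx":0,"ty":0,"tz":-30,"wx":0,"wy":0,"wz":-0.066}
    - {"jaw":0,"tx":0,"ty":0,"tz":-20,"wx":0,"wy":0,"wz":-0.066}
    - {"jaw":0,"tx":0,"ty":0,"tz":0,"wx":0,"wy":0,"wz":-0.066}
    - {"jaw":0,"tx":0,"ty":0,"tz":0,"wx":0,"wy":0,"wz":0}

```text
time: 14.53
tcp_pos: [0.5294, -0.1246, 0.4031]
eef_rot: [1.0, 0.008, 0.001, 0.0]
contact_force: [-0.5, -0.0, -4.4]
grip_width: 0.0247
grasp_force: 88.4
```

Run:
```python
from h import *
s,r=st()
d=np.array([.5716,.2312,0])-s["tcp_pos"]; d[2]=0; print("to axis in tool mm",(r.T@d*1000).round(1))
```

```text
t 14.53 tcp [ 0.5294 -0.1246  0.4031] x [1.    0.016 0.002] y [ 0.016 -1.     0.001] z [ 0.002 -0.001 -1.   ] j [-0.33  -0.111  1.889 -0.     1.362  1.225] F [-0.45 -0.   -4.42] w 0.0247 g 88.37
to axis in tool mm [ 4.79e+01 -3.55e+02 -2.00e-01]
```

move_arm:
  series:
    - {"jaw":0,"tx":2.4,"ty":-17.7,"tz":0,"wx":0,"wy":0,"wz":0}
    - {"jaw":0,"tx":4.8,"ty":-35.5,"tz":0,"wx":0,"wy":0,"wz":0}
    - {"jaw":0,"tx":4.8,"ty":-35.5,"tz":0,"wx":0,"wy":0,"wz":0}
    - {"jaw":0,"tx":4.8,"ty":-35.5,"tz":0,"wx":0,"wy":0,"wz":0}
    - {"jaw":0,"tx":4.8,"ty":-35.5,"tz":0,"wx":0,"wy":0,"wz":0}
    - {"jaw":0,"tx":4.8,"ty":-35.5,"tz":0,"wx":0,"wy":0,"wz":0}
    - {"jaw":0,"tx":4.8,"ty":-35.5,"tz":0,"wx":0,"wy":0,"wz":0}
    - {"jaw":0,"tx":4.8,"ty":-35.5,"tz":0,"wx":0,"wy":0,"wz":0}
    - {"jaw":0,"tx":4.8,"ty":-35.5,"tz":0,"wx":0,"wy":0,"wz":0}
    - {"jaw":0,"tx":4.8,"ty":-35.5,"tz":0,"wx":0,"wy":0,"wz":0}
    - {"jaw":0,"tx":2.4,"ty":-17.7,"tz":0,"wx":0,"wy":0,"wz":0}
    - {"jaw":0,"tx":0,"ty":0,"tz":0,"wx":0,"wy":0,"wz":0}

```text
time: 15.53
tcp_pos: [0.5715, 0.2343, 0.3989]
eef_rot: [1.0, 0.009, -0.002, -0.0]
contact_force: [0.4, -0.5, -2.7]
grip_width: 0.0243
grasp_force: 89.2
```

```bash
cat > a.py <<'E'
from h import *
s,r=st()
d=np.array([.5716,.2312,0])-s["tcp_pos"]; d[2]=0; print("to axis in tool mm",(r.T@d*1000).round(1),"car z above seat mm",(s["tcp_pos"][2]-.2314-.068)*1000)
E
python3 a.py
```

```text
t 15.53 tcp [0.5715 0.2343 0.3989] x [ 1.     0.017 -0.004] y [ 0.017 -1.    -0.   ] z [-0.004  0.    -1.   ] j [3.020e-01 5.800e-02 1.730e+00 1.000e-03 1.357e+00 1.855e+00] F [ 0.39 -0.54 -2.7 ] w 0.0243 g 89.23
to axis in tool mm [ 0.1  3.1 -0. ] car z above seat mm 99.53729854726757
```

move_arm:
  series:
    - {"jaw":0,"tx":0,"ty":1.5,"tz":12,"wx":0,"wy":0,"wz":0}
    - {"jaw":0,"tx":0,"ty":0,"tz":24,"wx":0,"wy":0,"wz":0}
    - {"jaw":0,"tx":0,"ty":0,"tz":16,"wx":0,"wy":0,"wz":0}
    - {"jaw":0,"tx":0,"ty":0,"tz":8,"wx":0,"wy":0,"wz":0}
    - {"jaw":0,"tx":0,"ty":0,"tz":0,"wx":0,"wy":0,"wz":0}
    - {"jaw":0,"tx":0,"ty":0,"tz":0,"wx":0,"wy":0,"wz":0}
    - {"jaw":0,"tx":0,"ty":0,"tz":0,"wx":0,"wy":0,"wz":0}

```text
time: 16.12
tcp_pos: [0.5726, 0.229, 0.3427]
eef_rot: [1.0, 0.007, 0.001, -0.0]
contact_force: [-0.2, 0.4, -3.2]
grip_width: 0.0241
grasp_force: 89.4
```

```bash
python3 a.py
cat > b.py <<'E'
from h import *
w=shot("wrist");s=sensors.read_state();z=s["tcp_pos"][2]-.2314+.044
g=cv2.cvtColor(w["color"],cv2.COLOR_BGR2HSV)
print("z deck",z)
for b,ct in blobs(w,(0,150,80),(6,255,255),15)[0]: print("red",b,ct,onz(w,ct,z).round(4))
cv2.imwrite("pics/w4.png",w["color"])
v=shot("scene");c=shot("side")
def cr(i,X):
    p=proj(i,[X])[0].astype(int);return cv2.resize(i["color"][p[1]-45:p[1]+45,p[0]-45:p[0]+45],(400,400),interpolation=cv2.INTER_CUBIC)
cv2.imwrite("pics/m4.png",np.hstack([cr(v,[.57,.23,.11]),cr(c,[.57,.23,.11])]))
E
python3 b.py
```

```text
t 16.12 tcp [0.5726 0.229  0.3427] x [1.    0.014 0.001] y [ 0.014 -1.    -0.   ] z [ 0.001  0.    -1.   ] j [ 0.293  0.097  1.786 -0.     1.257  1.85 ] F [-0.18  0.35 -3.17] w 0.0241 g 89.44
to axis in tool mm [-1.  -2.3 -0. ] car z above seat mm 43.30692190203245
z deck 0.15587217877445708
red [271, 169, 12, 29, 340] [276.5, 182.7] [0.6122 0.2284 0.1559]
```

View pics/m4.png

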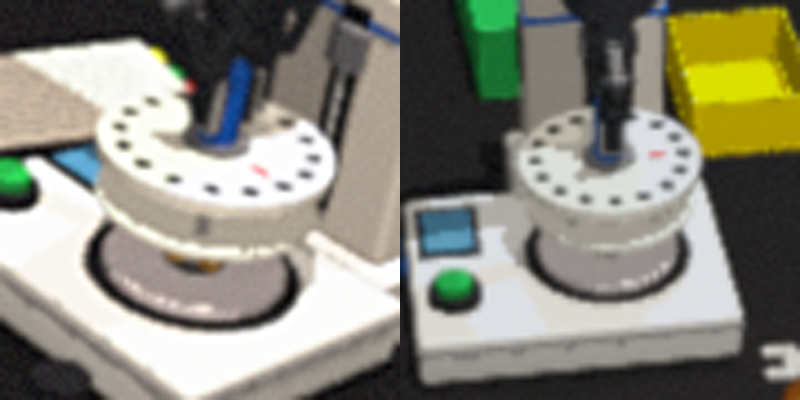

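The carousel hangs upright over the drive, with its mark at azimuth about -1 deg, in line with the lugs. I trim the position and start down over the pilot.

move_arm:
  series:
    - {"jaw":0,"tx":-1,"ty":-2,"tz":0,"wx":0,"wy":0,"wz":0}
    - {"jaw":0,"tx":0,"ty":0,"tz":5,"wx":0,"wy":0,"wz":0}
    - {"jaw":0,"tx":0,"ty":0,"tz":5,"wx":0,"wy":0,"wz":0}
    - {"jaw":0,"tx":0,"ty":0,"tz":4,"wx":0,"wy":0,"wz":0}
    - {"jaw":0,"tx":0,"ty":0,"tz":3,"wx":0,"wy":0,"wz":0}
    - {"jaw":0,"tx":0,"ty":0,"tz":0,"wx":0,"wy":0,"wz":0}
    - {"jaw":0,"tx":0,"ty":0,"tz":0,"wx":0,"wy":0,"wz":0}

```text
time: 16.85
tcp_pos: [0.5711, 0.2314, 0.3241]
eef_rot: [1.0, 0.007, -0.001, 0.0]
contact_force: [-1.1, 0.5, -2.9]
grip_width: 0.0243
grasp_force: 89.4
```

```bash
python3 a.py
```

```text
t 16.85 tcp [0.5711 0.2314 0.3241] x [ 1.     0.015 -0.001] y [ 0.015 -1.     0.   ] z [-0.001 -0.    -1.   ] j [ 0.298  0.113  1.802 -0.     1.228  1.854] F [-1.12  0.55 -2.9 ] w 0.0243 g 89.44
to axis in tool mm [ 0.5  0.2 -0. ] car z above seat mm 24.69311944421304
```

Centred and no contact force. Continuing down in small steps.

move_arm:
  series:
    - {"jaw":0,"tx":0,"ty":0,"tz":2.5,"wx":0,"wy":0,"wz":0}
    - {"jaw":0,"tx":0,"ty":0,"tz":2.5,"wx":0,"wy":0,"wz":0}
    - {"jaw":0,"tx":0,"ty":0,"tz":2,"wx":0,"wy":0,"wz":0}
    - {"jaw":0,"tx":0,"ty":0,"tz":0,"wx":0,"wy":0,"wz":0}
    - {"jaw":0,"tx":0,"ty":0,"tz":0,"wx":0,"wy":0,"wz":0}

```text
time: 17.27
tcp_pos: [0.5711, 0.2314, 0.3175]
eef_rot: [1.0, 0.007, -0.0, 0.0]
contact_force: [-0.1, 0.3, -3.9]
grip_width: 0.024
grasp_force: 89.4
```

```bash
python3 a.py
```

```text
t 17.27 tcp [0.5711 0.2314 0.3175] x [ 1.     0.015 -0.   ] y [ 0.015 -1.     0.   ] z [-0. -0. -1.] j [0.298 0.119 1.807 0.    1.216 1.854] F [-0.08  0.32 -3.92] w 0.024 g 89.44
to axis in tool mm [ 0.5  0.2 -0. ] car z above seat mm 18.116082542373736
```

move_arm:
  series:
    - {"jaw":0,"tx":0,"ty":0,"tz":2.5,"wx":0,"wy":0,"wz":0}
    - {"jaw":0,"tx":0,"ty":0,"tz":2.5,"wx":0,"wy":0,"wz":0}
    - {"jaw":0,"tx":0,"ty":0,"tz":2,"wx":0,"wy":0,"wz":0}
    - {"jaw":0,"tx":0,"ty":0,"tz":0,"wx":0,"wy":0,"wz":0}
    - {"jaw":0,"tx":0,"ty":0,"tz":0,"wx":0,"wy":0,"wz":0}

```text
time: 17.68
tcp_pos: [0.5711, 0.2314, 0.3104]
eef_rot: [1.0, 0.007, -0.0, 0.0]
contact_force: [-0.5, 0.4, -2.7]
grip_width: 0.0239
grasp_force: 89.4
```

```bash
python3 a.py
```

```text
t 17.68 tcp [0.5711 0.2314 0.3104] x [ 1.     0.015 -0.001] y [ 0.015 -1.     0.   ] z [-0.001 -0.    -1.   ] j [0.298 0.126 1.812 0.    1.204 1.854] F [-0.47  0.41 -2.68] w 0.0239 g 89.44
to axis in tool mm [ 0.5  0.2 -0. ] car z above seat mm 11.02620154930467
```

move_arm:
  series:
    - {"jaw":0,"tx":0,"ty":0,"tz":2,"wx":0,"wy":0,"wz":0}
    - {"jaw":0,"tx":0,"ty":0,"tz":2,"wx":0,"wy":0,"wz":0}
    - {"jaw":0,"tx":0,"ty":0,"tz":2,"wx":0,"wy":0,"wz":0}
    - {"jaw":0,"tx":0,"ty":0,"tz":1.5,"wx":0,"wy":0,"wz":0}
    - {"jaw":0,"tx":0,"ty":0,"tz":0,"wx":0,"wy":0,"wz":0}
    - {"jaw":0,"tx":0,"ty":0,"tz":0,"wx":0,"wy":0,"wz":0}

```text
time: 18.18
tcp_pos: [0.5711, 0.2314, 0.303]
eef_rot: [1.0, 0.007, -0.0, 0.0]
contact_force: [0.5, 0.2, -3.2]
grip_width: 0.024
grasp_force: 89.4
```

```bash
python3 a.py
```

```text
t 18.18 tcp [0.5711 0.2314 0.303 ] x [ 1.     0.015 -0.   ] y [ 0.015 -1.     0.   ] z [-0. -0. -1.] j [0.298 0.133 1.817 0.    1.192 1.854] F [ 0.47  0.16 -3.24] w 0.024 g 89.44
to axis in tool mm [ 0.5  0.2 -0. ] car z above seat mm 3.63105740633507
```

In the keyways. The last few millimetres go down to contact.

move_arm:
  series:
    - {"jaw":0,"tx":0,"ty":0,"tz":1.2,"wx":0,"wy":0,"wz":0}
    - {"jaw":0,"tx":0,"ty":0,"tz":1.2,"wx":0,"wy":0,"wz":0}
    - {"jaw":0,"tx":0,"ty":0,"tz":1.2,"wx":0,"wy":0,"wz":0}
    - {"jaw":0,"tx":0,"ty":0,"tz":0,"wx":0,"wy":0,"wz":0}
    - {"jaw":0,"tx":0,"ty":0,"tz":0,"wx":0,"wy":0,"wz":0}

```text
time: 18.6
tcp_pos: [0.5712, 0.2314, 0.2996]
eef_rot: [1.0, 0.007, -0.0, 0.0]
contact_force: [-0.3, 0.7, -3.4]
grip_width: 0.024
grasp_force: 89.5
```

```bash
python3 a.py
```

```text
t 18.6 tcp [0.5712 0.2314 0.2996] x [ 1.     0.015 -0.   ] y [ 0.015 -1.     0.   ] z [-0. -0. -1.] j [ 0.298  0.137  1.819 -0.     1.186  1.854] F [-0.27  0.72 -3.38] w 0.024 g 89.5
to axis in tool mm [ 0.4  0.2 -0. ] car z above seat mm 0.1672992780874516
```

move_arm:
  series:
    - {"jaw":0,"tx":0,"ty":0,"tz":1,"wx":0,"wy":0,"wz":0}
    - {"jaw":0,"tx":0,"ty":0,"tz":1,"wx":0,"wy":0,"wz":0}
    - {"jaw":0,"tx":0,"ty":0,"tz":0,"wx":0,"wy":0,"wz":0}
    - {"jaw":0,"tx":0,"ty":0,"tz":0,"wx":0,"wy":0,"wz":0}

```text
time: 18.93
tcp_pos: [0.5713, 0.2315, 0.2994]
eef_rot: [1.0, 0.007, 0.0, -0.0]
contact_force: [-4.6, -1.9, 5.8]
grip_width: 0.0241
grasp_force: 89.9
```

```bash
python3 a.py
```

```text
t 18.93 tcp [0.5713 0.2315 0.2994] x [1.    0.015 0.   ] y [ 0.015 -1.    -0.   ] z [ 0.  0. -1.] j [ 0.298  0.137  1.819 -0.     1.185  1.854] F [-4.63 -1.94  5.81] w 0.0241 g 89.88
to axis in tool mm [0.3 0.3 0. ] car z above seat mm -0.04138127947245218
```

Seated at the seat height with contact force. Release and rise.

move_arm:
  series:
    - {"jaw":35,"tx":0,"ty":0,"tz":0,"wx":0,"wy":0,"wz":0}
    - {"jaw":60,"tx":0,"ty":0,"tz":0,"wx":0,"wy":0,"wz":0}
    - {"jaw":60,"tx":0,"ty":0,"tz":0,"wx":0,"wy":0,"wz":0}
    - {"jaw":60,"tx":0,"ty":0,"tz":0,"wx":0,"wy":0,"wz":0}
    - {"jaw":60,"tx":0,"ty":0,"tz":0,"wx":0,"wy":0,"wz":0}
    - {"jaw":60,"tx":0,"ty":0,"tz":-10,"wx":0,"wy":0,"wz":0}
    - {"jaw":60,"tx":0,"ty":0,"tz":-25,"wx":0,"wy":0,"wz":0}
    - {"jaw":60,"tx":0,"ty":0,"tz":-35,"wx":0,"wy":0,"wz":0}
    - {"jaw":60,"tx":0,"ty":0,"tz":-35,"wx":0,"wy":0,"wz":0}
    - {"jaw":60,"tx":0,"ty":0,"tz":-15,"wx":0,"wy":0,"wz":0}
    - {"jaw":60,"tx":0,"ty":0,"tz":0,"wx":0,"wy":0,"wz":0}

```text
time: 19.85
tcp_pos: [0.572, 0.2317, 0.4246]
eef_rot: [1.0, 0.007, 0.005, -0.002]
contact_force: [0.6, 0.5, 0.7]
grip_width: 0.06
grasp_force: 0.0
```

```bash
python3 a.py
python3 - <<'E'
from h import *
w=shot("wrist");c=shot("side");v=shot("scene")
for n,i in(("wrist",w),("side",c),("scene",v)):
    for b,ct in blobs(i,(55,100,25),(85,255,255),30)[0]: print(n,b,ct,onz(i,ct,.08).round(4))
print("red",[ (ct,onz(w,ct,.112).round(4)) for b,ct in blobs(w,(0,150,80),(6,255,255),15)[0]])
h=cv2.cvtColor(v["color"],cv2.COLOR_BGR2HSV)
C=np.array([.5714,.2313])
for n,i in(("side",c),("scene",v)):
    print(n,"knob",[x for x in blobs(i,(100,200,60),(125,255,255),30)[0] if np.hypot(*(np.array(x[1])-proj(i,[[*C,.143]])[0]))<15],proj(i,[[*C,.139],[*C,.167],[*C,.112]]))
def cr(i,X):
    p=proj(i,[X])[0].astype(int);return cv2.resize(i["color"][p[1]-50:p[1]+50,p[0]-50:p[0]+50],(400,400),interpolation=cv2.INTER_CUBIC)
cv2.imwrite("pics/m5.png",np.hstack([cr(v,[.55,.22,.1]),cv2.resize(w["color"],(400,300))[:,:] if 0 else cv2.resize(w["color"],(400,400))]))
E
```

```text
t 19.85 tcp [0.572  0.2317 0.4246] x [1.    0.015 0.01 ] y [ 0.015 -1.    -0.003] z [ 0.01   0.003 -1.   ] j [ 0.298  0.038  1.707 -0.     1.385  1.854] F [0.61 0.46 0.71] w 0.06 g 0.0
to axis in tool mm [-0.4  0.5 -0. ] car z above seat mm 125.24589242337858
wrist [308, 295, 31, 31, 752] [322.8, 310.4] [0.443  0.1808 0.08  ]
side [238, 72, 28, 44, 657] [248.6, 90.6] [0.4914 0.638  0.08  ]
side [236, 154, 9, 7, 51] [239.9, 157.0] [0.4393 0.1682 0.08  ]
scene [464, 146, 57, 51, 1914] [490.3, 170.6] [0.575  0.6198 0.08  ]
scene [356, 179, 12, 9, 83] [361.1, 183.0] [0.445  0.1725 0.08  ]
red [([277.0, 150.5], array([0.6109, 0.231 , 0.112 ]))]
side knob [([271, 124, 6, 14, 52], [273.8, 130.4])] [[274.30503173 131.53045743]
 [274.28652602 125.07965608]
 [274.32239981 137.57819447]]
scene knob [([404, 170, 10, 19, 119], [407.9, 178.9])] [[407.44265003 180.4736126 ]
 [409.16264637 171.77458761]
 [405.80688872 188.67891257]]
```

View pics/m5.png

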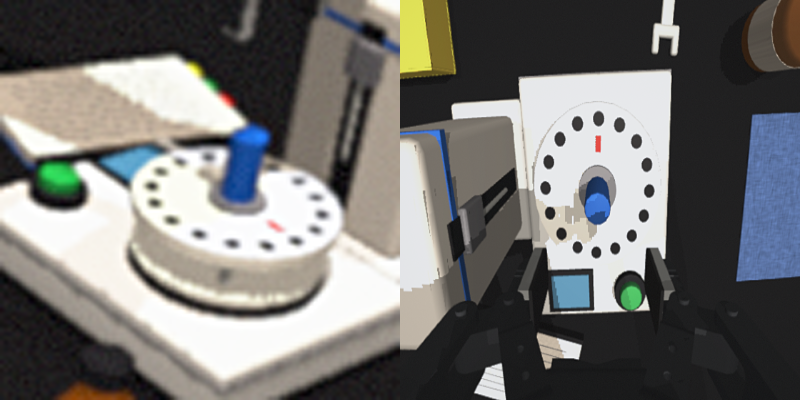

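The carousel is home and free. The button shows at wrist (630,297) and scene (60,180), estimated at about (0.443,0.176). I close the jaws and go above it.

move_arm:
  series:
    - {"jaw":0,"tx":-32.5,"ty":13.5,"tz":0,"wx":0,"wy":0,"wz":0}
    - {"jaw":0,"tx":-32.5,"ty":13.5,"tz":0,"wx":0,"wy":0,"wz":0}
    - {"jaw":0,"tx":-32.5,"ty":13.5,"tz":0,"wx":0,"wy":0,"wz":0}
    - {"jaw":0,"tx":-32.5,"ty":13.5,"tz":0,"wx":0,"wy":0,"wz":0}
    - {"jaw":0,"tx":0,"ty":0,"tz":0,"wx":0,"wy":0,"wz":0}
    - {"jaw":0,"tx":0,"ty":0,"tz":30,"wx":0,"wy":0,"wz":0}
    - {"jaw":0,"tx":0,"ty":0,"tz":35,"wx":0,"wy":0,"wz":0}
    - {"jaw":0,"tx":0,"ty":0,"tz":35,"wx":0,"wy":0,"wz":0}
    - {"jaw":0,"tx":0,"ty":0,"tz":25,"wx":0,"wy":0,"wz":0}
    - {"jaw":0,"tx":0,"ty":0,"tz":10,"wx":0,"wy":0,"wz":0}
    - {"jaw":0,"tx":0,"ty":0,"tz":0,"wx":0,"wy":0,"wz":0}

```text
time: 20.92
tcp_pos: [0.4404, 0.1751, 0.2779]
eef_rot: [1.0, 0.007, -0.004, 0.001]
contact_force: [-0.4, 1.0, 0.4]
grip_width: -0.0003
grasp_force: 0.0
```

Run:
```python
from h import *
s,r=st();print("tip",s["tcp_pos"]+.173*r[:,2])
w=shot("wrist");c=shot("side");v=shot("scene")
for n,i in(("side",c),("scene",v)):
    print(n,[b for b in blobs(i,(55,100,25),(85,255,255),20)[0] if b[1][1]>150], proj(i,[[.443,.176,.08],s["tcp_pos"]+.173*r[:,2]]))
for b,ct in blobs(w,(55,100,25),(85,255,255),30)[0]: print("wrist",b,ct,onz(w,ct,.08).round(4))
def cr(i,X):
    p=proj(i,[X])[0].astype(int);return cv2.resize(i["color"][p[1]-40:p[1]+40,p[0]-40:p[0]+40],(400,400),interpolation=cv2.INTER_CUBIC)
cv2.imwrite("pics/m6.png",np.hstack([cr(v,[.443,.176,.1]),cr(c,[.443,.176,.1])]))
```

```text
t 20.92 tcp [0.4404 0.1751 0.2779] x [ 1.     0.015 -0.009] y [ 0.015 -1.     0.002] z [-0.009 -0.002 -1.   ] j [ 0.265 -0.155  2.149 -0.     1.157  1.821] F [-0.44  1.01  0.37] w -0.0003 g 0.0
tip [0.4388797  0.17465418 0.10495289]
side [([236, 154, 9, 7, 54], [239.8, 157.1])] [[240.85890563 155.61028833]
 [239.28564477 150.4655656 ]]
scene [([464, 146, 57, 51, 1915], [490.3, 170.6]), ([0, 165, 4, 11, 24], [1.0, 170.4]), ([356, 179, 12, 9, 85], [361.0, 183.1])] [[361.60798849 182.43667482]
 [361.40807272 174.73160243]]
wrist [235, 216, 60, 53, 2145] [262.7, 240.4] [0.445  0.1805 0.08  ]
```

View pics/m6.png

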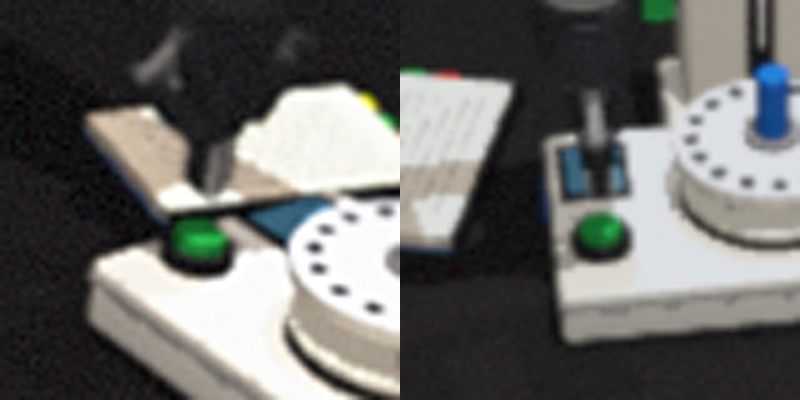

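The closed fingertips stand above the button (scene (213,190), button (200,240)). I press down gently.

move_arm:
  series:
    - {"jaw":0,"tx":2,"ty":-1,"tz":8,"wx":0,"wy":0,"wz":0}
    - {"jaw":0,"tx":0,"ty":0,"tz":8,"wx":0,"wy":0,"wz":0}
    - {"jaw":0,"tx":0,"ty":0,"tz":6,"wx":0,"wy":0,"wz":0}
    - {"jaw":0,"tx":0,"ty":0,"tz":2,"wx":0,"wy":0,"wz":0}
    - {"jaw":0,"tx":0,"ty":0,"tz":1.5,"wx":0,"wy":0,"wz":0}
    - {"jaw":0,"tx":0,"ty":0,"tz":1.5,"wx":0,"wy":0,"wz":0}
    - {"jaw":0,"tx":0,"ty":0,"tz":1.5,"wx":0,"wy":0,"wz":0}
    - {"jaw":0,"tx":0,"ty":0,"tz":1.5,"wx":0,"wy":0,"wz":0}
    - {"jaw":0,"tx":0,"ty":0,"tz":0,"wx":0,"wy":0,"wz":0}

```text
time: 21.82
tcp_pos: [0.4441, 0.1766, 0.2528]
eef_rot: [1.0, 0.007, 0.0, -0.0]
contact_force: [-1.0, 0.2, 1.7]
grip_width: 0.0001
grasp_force: 0.8
```

```bash
python3 -c "
from h import *
s,r=st();print('tip',s['tcp_pos']+.173*r[:,2])"
```

```text
t 21.82 tcp [0.4441 0.1766 0.2528] x [1.    0.015 0.   ] y [ 0.015 -1.    -0.   ] z [ 0.  0. -1.] j [ 0.266 -0.113  2.158 -0.     1.096  1.822] F [-0.96  0.16  1.66] w 0.0001 g 0.83
tip [0.44416696 0.17659932 0.07981954]
```

Just touching at 0.0798. Another 6.5 mm.

move_arm:
  series:
    - {"jaw":0,"tx":0,"ty":0,"tz":2,"wx":0,"wy":0,"wz":0}
    - {"jaw":0,"tx":0,"ty":0,"tz":2,"wx":0,"wy":0,"wz":0}
    - {"jaw":0,"tx":0,"ty":0,"tz":1.5,"wx":0,"wy":0,"wz":0}
    - {"jaw":0,"tx":0,"ty":0,"tz":1,"wx":0,"wy":0,"wz":0}
    - {"jaw":0,"tx":0,"ty":0,"tz":0,"wx":0,"wy":0,"wz":0}
    - {"jaw":0,"tx":0,"ty":0,"tz":0,"wx":0,"wy":0,"wz":0}

```text
time: 22.32
tcp_pos: [0.4444, 0.1766, 0.2473]
eef_rot: [1.0, 0.007, 0.0, 0.0]
contact_force: [-3.9, -1.4, 8.9]
grip_width: 0.0001
grasp_force: 4.5
```

Pressed to the stop (8.9 N against about 5 N). I hold for over 2.5 s.

move_arm:
  series:
    - {"jaw":0,"tx":0,"ty":0,"tz":0.5,"wx":0,"wy":0,"wz":0}
    - {"jaw":0,"tx":0,"ty":0,"tz":0,"wx":0,"wy":0,"wz":0}
    - {"jaw":0,"tx":0,"ty":0,"tz":0,"wx":0,"wy":0,"wz":0}
    - {"jaw":0,"tx":0,"ty":0,"tz":0,"wx":0,"wy":0,"wz":0}
    - {"jaw":0,"tx":0,"ty":0,"tz":0,"wx":0,"wy":0,"wz":0}
    - {"jaw":0,"tx":0,"ty":0,"tz":0,"wx":0,"wy":0,"wz":0}
    - {"jaw":0,"tx":0,"ty":0,"tz":0,"wx":0,"wy":0,"wz":0}
    - {"jaw":0,"tx":0,"ty":0,"tz":0,"wx":0,"wy":0,"wz":0}
    - {"jaw":0,"tx":0,"ty":0,"tz":0,"wx":0,"wy":0,"wz":0}
    - {"jaw":0,"tx":0,"ty":0,"tz":0,"wx":0,"wy":0,"wz":0}
    - {"jaw":0,"tx":0,"ty":0,"tz":0,"wx":0,"wy":0,"wz":0}
    - {"jaw":0,"tx":0,"ty":0,"tz":0,"wx":0,"wy":0,"wz":0}

```text
time: 23.32
tcp_pos: [0.4444, 0.1767, 0.2473]
eef_rot: [1.0, 0.007, 0.0, 0.0]
contact_force: [-5.0, -0.9, 12.1]
grip_width: -0.0001
grasp_force: 5.8
```

move_arm:
  series:
    - {"jaw":0,"tx":0,"ty":0,"tz":0,"wx":0,"wy":0,"wz":0}
    - {"jaw":0,"tx":0,"ty":0,"tz":0,"wx":0,"wy":0,"wz":0}
    - {"jaw":0,"tx":0,"ty":0,"tz":0,"wx":0,"wy":0,"wz":0}
    - {"jaw":0,"tx":0,"ty":0,"tz":0,"wx":0,"wy":0,"wz":0}
    - {"jaw":0,"tx":0,"ty":0,"tz":0,"wx":0,"wy":0,"wz":0}
    - {"jaw":0,"tx":0,"ty":0,"tz":0,"wx":0,"wy":0,"wz":0}
    - {"jaw":0,"tx":0,"ty":0,"tz":0,"wx":0,"wy":0,"wz":0}
    - {"jaw":0,"tx":0,"ty":0,"tz":0,"wx":0,"wy":0,"wz":0}
    - {"jaw":0,"tx":0,"ty":0,"tz":0,"wx":0,"wy":0,"wz":0}
    - {"jaw":0,"tx":0,"ty":0,"tz":0,"wx":0,"wy":0,"wz":0}
    - {"jaw":0,"tx":0,"ty":0,"tz":0,"wx":0,"wy":0,"wz":0}
    - {"jaw":0,"tx":0,"ty":0,"tz":0,"wx":0,"wy":0,"wz":0}

```text
time: 24.32
tcp_pos: [0.4444, 0.1767, 0.2473]
eef_rot: [1.0, 0.007, 0.0, 0.0]
contact_force: [-4.4, -1.9, 11.9]
grip_width: 0.0001
grasp_force: 5.8
```

move_arm:
  series:
    - {"jaw":0,"tx":0,"ty":0,"tz":0,"wx":0,"wy":0,"wz":0}
    - {"jaw":0,"tx":0,"ty":0,"tz":0,"wx":0,"wy":0,"wz":0}
    - {"jaw":0,"tx":0,"ty":0,"tz":0,"wx":0,"wy":0,"wz":0}
    - {"jaw":0,"tx":0,"ty":0,"tz":0,"wx":0,"wy":0,"wz":0}
    - {"jaw":0,"tx":0,"ty":0,"tz":0,"wx":0,"wy":0,"wz":0}
    - {"jaw":0,"tx":0,"ty":0,"tz":0,"wx":0,"wy":0,"wz":0}
    - {"jaw":0,"tx":0,"ty":0,"tz":0,"wx":0,"wy":0,"wz":0}

```text
time: 24.9
tcp_pos: [0.4444, 0.1767, 0.2473]
eef_rot: [1.0, 0.007, 0.0, 0.0]
contact_force: [-4.7, -1.2, 11.2]
grip_width: 0.0001
grasp_force: 5.8
```

move_arm:
  series:
    - {"jaw":0,"tx":0,"ty":0,"tz":-8,"wx":0,"wy":0,"wz":0}
    - {"jaw":0,"tx":0,"ty":0,"tz":-25,"wx":0,"wy":0,"wz":0}
    - {"jaw":0,"tx":0,"ty":0,"tz":-35,"wx":0,"wy":0,"wz":0}
    - {"jaw":0,"tx":0,"ty":0,"tz":-35,"wx":0,"wy":0,"wz":0}
    - {"jaw":0,"tx":0,"ty":0,"tz":-35,"wx":0,"wy":0,"wz":0}
    - {"jaw":0,"tx":0,"ty":0,"tz":0,"wx":0,"wy":0,"wz":0}
    - {"jaw":0,"tx":0,"ty":0,"tz":0,"wx":0,"wy":0,"wz":0}
    - {"jaw":0,"tx":0,"ty":0,"tz":0,"wx":0,"wy":0,"wz":0}

```text
time: 25.57
tcp_pos: [0.4437, 0.1765, 0.3829]
eef_rot: [1.0, 0.007, -0.0, 0.0]
contact_force: [-0.8, -0.4, -0.3]
grip_width: -0.0001
grasp_force: 0.0
```

Run:
```python
from h import *
st()
c=shot("side");v=shot("scene");C=[.5714,.2313]
for n,i in(("side",c),("scene",v)):
    print(n,"knob",[x[1] for x in blobs(i,(100,200,60),(125,255,255),30)[0] if np.hypot(*(np.array(x[1])-proj(i,[[*C,.143]])[0]))<15],[b for b in blobs(i,(55,100,25),(85,255,255),30)[0] if b[1][1]>150])
```

```text
t 25.57 tcp [0.4437 0.1765 0.3829] x [ 1.     0.015 -0.001] y [ 0.015 -1.     0.   ] z [-0.001 -0.    -1.   ] j [ 0.266 -0.255  2.047  0.     1.35   1.822] F [-0.78 -0.43 -0.3 ] w -0.0001 g 0.0
side knob [[273.8, 130.3]] [([236, 154, 9, 7, 53], [239.8, 156.9])]
scene knob [[407.9, 178.8]] [([464, 146, 57, 51, 1919], [490.3, 170.6]), ([356, 179, 11, 9, 86], [360.9, 182.9])]
```

The carousel hasn't moved and the button is released. Handing in.

```bash
python3 -c "
from bench import workorder
print(workorder.sign_off())"
```

```text
the job is handed in; nothing more can be done
None
```

The carousel sits home on the drive plate, let go, and the index button was held down for over 2 s and released; the job is handed in at about 26 s, but the sign-off returned no verdict. The keyways were lined up with the lugs from the camera view beforehand, so it dropped straight in and no turning under pressure was needed.

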